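Open the gel tank and wedge the gel module tight

ROBOT

A 6-joint arm with a two-finger parallel gripper is mounted at the origin on the work surface. World frame = base frame: x ahead of the robot, y to its left, z up, the work surface at z = 0. Lengths are in m, angles in rad, forces in N, time in s.
With the tool pointing down it reaches from about 0.275 to 0.975 m from the base axis. Payload 8.4 kg.
Tool frame: the origin (TCP) lies midway between the tips of the shut fingers; the grasp point (between the pads) lies 19 mm behind it; z points along the fingers, y is the direction in which the jaws open and shut (so a half turn about z gives the same grasp; the last joint's range is limited). The gripper opens to 92 mm and grips with 3 to 60 N. Pads are 20 mm wide; open, the fingers measure 128 mm over their backs; the gripper's body (75 mm by 189 mm) begins 69 mm behind the grasp point.
Start: joints at [1.32, 0.353, 1.633, -0, 1.155, -0.002], TCP at [0.154, 0.606, 0.215] pointing down, gripper open.
Joint ranges: [-2.63, 2.63], [-0.92, 2.1], [0.06, 2.66], [-1.3, 4.44], [0, 2.69], [-3.02, 3.02]. Speed limits (rad/s): [2.22, 2.22, 2.79, 3.14, 3.14, 3.14].

INTERFACE

Orientations are given as [roll, pitch, yaw] about the fixed x, y, z axes, in that order (R = Rz(yaw) Ry(pitch) Rx(roll)).
In Python, from plant import telemetry, camera, calibration, arm gives the robot as it stands.
- The arm moves only by the shell command python3 -m crank 'ROWS' [FORCE]. ROWS is JSON, a list that holds one entry, the list of rows, each a list of 5 numbers: the shift along the world's x, y, z in m, then the turn about the world's z in degrees, then the finger opening in m, from 0 to 0.0919. In form: [[[tx, ty, tz, yaw, fingers], ...]]. A call has exactly 10 rows; each row is the pose to reach, as a shift and turn from the pose measured when the call began; what a row does not reach only later rows make up. A row lasts 1/8 s, in which the tool goes at most 62.5 mm and 10.7 degrees, less where a joint would pass 70% of its speed; a pose out of reach is approached as far as the arm can. A call with a gripper value outside its range is refused whole. The fingers move at their own pace and stop on an object; FORCE is the grip in N (left out, the last holds). Time passes only in rows, so rows that repeat a pose let the fingers close, or fill a call up. It gives the time, the measured TCP pose, the force and the opening at its end, in the units of the state.
- telemetry.read_state(): the state, without advancing time (a new reading comes with each control period).
- camera(name): name is "scene" or "side" or "wrist"; returns the picture (384x512x3 uint8, red, green, blue); there is no depth.
- calibration(name): a dict with "camera_matrix" (3x3 intrinsics, pixels), "rvec" (rotation vector, rad) and "tvec" (3), from world to camera coordinates, as OpenCV has them; the wrist camera has in their place "hand_eye" (4x4, takes a point from camera to tool coordinates, whose origin is the TCP and whose axes are the flange's). Camera axes: x right, y down, z forward; pixel columns grow to the right and rows downward; lengths in m; the calibration is good to about 2 mm. A picture is of the moment at which its call begins: read the wrist's pose just before it. calibration takes no time and is no camera call.
- arm.sign_off(): hands the job in, once; it reports no verdict.
The state is a dict: "t": time; "joint_pos": joint angles; "qd": joint speeds; "joint_torque": joint torques, N m; "eef_pos": TCP position; "tool_rot": TCP orientation; "force": force on the tool from outside, world axes, zero at the start; "wrist_torque": the same for the moment, N m; "grip_width": opening from 0.0 (shut) to 1.0 (fully open).
Only numpy, scipy, OpenCV 4.12 (cv2) and the standard library are available. Lean on these libraries where they do the work, as an engineer would, in place of code of your own. Each camera call takes 0.05 s, during which the arm holds its last target.

TASK

Get the gel tank ready for a run: swing its hinged lid up and over until it stays open by itself, then take the tension wedge out of the slanted drying rack, stand it in the gap between the tank's front ramps and the gel module with its tapered face on the ramps, and drive it down until the module is pressed tight against the tank's back wall. Let go of the wedge, leave the lid open, and leave everything else where it is.

Things in the scene. Friction and masses are not known exactly. Their poses are not given: they have to be found in the camera images.
- tank: Vertical mini gel tank, clear with grey foot and rim, fixed. Outside 112 (x) x 138 mm, rim 120 mm high, 6 mm walls, floor 8 mm high; inside x -50 to 50, y -63 to 63 mm. Origin: centre of the underside; -x is its front (robot side), +x its back with the lid's hinge. Two grey ramps (16 mm wide, y = +-24 mm) on the front wall: face at x = -22 mm at the floor, -35 mm at 114 mm height.
- wedge_home (a point): Where the wedge's origin (thin end) comes when it is tight: 16.5 mm in front of the tank's centre, 14 mm above its underside, wedge axes parallel to the tank's. The gap narrows downward by 12 mm per 100 mm, so on the way down along the ramps the wedge moves back 0.12 mm per mm. Some 4 to 15 N of push drives it; it holds by friction.
- lid (a joint): Angle of the tank's lid: 0 shut, 2.0 rad fully open against its stop, leaning back, its top then 260 mm above the bench. Let go below about 1.15 rad (its balance point) it falls shut, beyond that it falls open and stays. Clear cover 116 x 142 mm, 42 mm high, 0.2 kg, free damped hinge; about 1 N at the knob lifts it.
- lid_hinge (a point): Middle of the lid's hinge axis, 60 mm behind the tank's centre, 121 mm above the bench; the axis runs along the tank's y.
- lid_knob (a point): Grip point on the lid's black knob, a round bar 18 mm thick sticking out 40 mm forward from the middle of the lid's front wall. On the bar's axis, 26 mm out from the wall; when shut 144 mm in front of the hinge and 20 mm above it (141 mm above the bench). Axes turn with the lid, parallel to the tank's when shut. Pinched along y, the bar turns between the fingers, so the tool may stay upright.
- module: Gel module standing loose in the tank: dark grey core with a white-edged cassette on each face, a block 60 (x) x 118 (y) x 92 mm, 0.4 to 0.65 kg. Origin at the centre of its underside, axes like the tank's. It starts 3 to 6 mm short of the back wall; hard against that wall its origin is at x = 20 mm in the tank's frame and its front face at x = -10 mm.
- wedge: Tension wedge, white, 0.1 to 0.2 kg, in one of the rack's places. Origin: middle of its thin lower end; z to its grip (in the rack 30 degrees off vertical, top to the back). Blade 100 mm long, 80 mm wide (y): flat face x = 6.5 mm; tapered face x = -6.5 mm at the thin end, -18.5 mm at the top; last 10 mm bevelled to 7 mm. Grip on top: z 100 to 140, 14 mm thick (x), 50 wide, at x = -6.
- wedge_grip (a point): Where to hold the wedge: on its grip, 122 mm from the thin end (18 mm below the grip's top, 22 mm above the shoulder of the blade), at x = -6 mm in the wedge's frame; axes like the wedge's. The fingers close along x.
- rack: White slanted drying rack, fixed; base 216 (x) x 116 mm. Origin at the centre of its underside; its front (-x) faces the robot. Three places, 64 mm apart along x: each slab stands on a ledge and leans back, top away from the robot, on two rests 82 mm long, 30 degrees off vertical. Slabs come out along the rests, upward and back.
- dam: Flat buffer dam in the rack, a white plate 13 x 80 x 100 mm without taper or grip; leave it. Origin at the centre of its lower end, z along its length.
- cassette: Spare gel cassette in the rack, a flat frame 13 x 90 x 100 mm; leave it. Origin at the centre of its lower end, z along its length.
- bottle: Amber bottle, 54 mm diameter, 115 mm tall, standing on the bench; leave it. Origin at the centre of its underside.
- rotor: Black spare rotor, 96 mm diameter, 36 mm high; leave it. Origin at the centre of its underside.
- dish: Flat round cover, 90 mm diameter, 9 mm high; leave it. Origin at the centre of its underside.
- marker: Marker pen lying along its x, 130 mm long, 13 mm thick; leave it. Origin under its middle.
- tubebox: Blue tube box 90 x 60 mm, 57 mm high with its tubes; leave it. Origin at the centre of its underside.
Mind the look-alikes: they are no part of the job. What is shaped like the wedge but blue is not meant.

How it is judged:
On the way:
1. the lid stands open by itself, beyond its balance point, with the robot off it (value of joint lid above 1.8 rad and contact force between lid and the fingers below 0.2 N and contact force between lid and the arm below 0.2 N), for 0.3 s.
At the end, for the whole second after the job is handed in: Lid open beyond 1.8 rad. Module upright, within 1.5 mm of the tank's back wall. Wedge upright and square (0.08 rad) in the gap, within 20 mm of the middle, thin end at most 24 mm above the tank's underside (10 mm short of nominal), pressing on the module with over 1 N. All at rest (value of joint lid above 1.8 rad and x of module in the frame of tank above 0.0185 m and z of wedge in the frame of tank below 0.024 m and y of wedge in the frame of tank between -0.02 and 0.02 m and x of wedge in the frame of tank between -0.024 and -0.01 m and angle between the y axis of wedge and the y axis of tank, either way round below 0.1 rad and angle between each of wedge, module's own z axis and vertical below 0.08 rad and contact force between wedge and module above 1 N and linear speed of each of wedge, module below 0.01 m/s); the robot touches nothing.
It fails at once if the flat dam or the spare cassette in the rack is moved more than 40 mm (distance of any of dam, cassette from where it was at the start of the episode above 0.04 m).
It fails at once if the bottle, rotor, dish cover, marker or tube box is moved more than 30 mm (distance of any of bottle, rotor, dish, marker, tubebox from where it was at the start of the episode above 0.03 m).
It also fails if it takes over 64 s, if anything falls off the work surface, if the arm or the gripper's body presses on something with over 40 N, if the wrist force passes 120 N, or if a joint passes its speed limit or range.

## Working session

There is one attempt and no reset: what is moved stays moved. The work goes in short steps, Python scripts to look and compute and a shell command to move; the robot and the scene stay as the last step left them, time stands still between calls to the robot, and variables do not carry over. Pictures are saved under pics/ and viewed, and the job is handed in when it is done.

```bash
ls; mkdir -p pics
python3 - <<'E'
from plant import telemetry, camera, calibration, arm
import cv2
s=telemetry.read_state(); print(s)
for n in ["scene","side","wrist"]:
    c=calibration(n); print(n,c)
    cv2.imwrite(f"pics/{n}0.png",camera(n)[:,:,::-1])
E
```

```text
pics
{'t': 0.0, 'joint_pos': array([ 1.31957896e+00,  3.53637893e-01,  1.63413032e+00, -1.57025503e-05,
        1.15523331e+00, -2.43113266e-03]), 'qd': array([-1.46774206e-03, -7.52175701e-04, -7.55212231e-04,  3.54869550e-05,
        1.33629355e-04, -9.63128660e-04]), 'joint_torque': array([ 8.57646701e-04, -5.93839967e+01, -3.34211755e+01,  6.96994155e-02,
        2.32289307e-02, -5.85145654e-05]), 'eef_pos': array([0.15378987, 0.60525917, 0.21387175]), 'tool_rot': array([-3.14018375e+00,  1.09319603e-05,  2.89281278e+00]), 'force': array([ 0.13082325,  0.16768065, -0.30505119]), 'wrist_torque': array([-0.01111119,  0.01842116, -0.04105063]), 'grip_width': 1.0011567658872498}
scene {'camera_matrix': array([[458.44393023,   0.        , 250.9441766 ],
       [  0.        , 458.44393023, 193.04737515],
       [  0.        ,   0.        ,   1.        ]]), 'rvec': array([ 1.59956797,  2.12860029, -0.7447289 ]), 'tvec': array([ 0.19458551, -0.37441652,  2.02169702])}
side {'camera_matrix': array([[494.10813828,   0.        , 258.08507361],
       [  0.        , 494.10813828, 186.33854569],
       [  0.        ,   0.        ,   1.        ]]), 'rvec': array([ 2.22978902, -0.0647802 ,  0.02217268]), 'tvec': array([-0.56868049,  0.0979939 ,  1.49223484])}
wrist {'camera_matrix': array([[342.21359853,   0.        , 252.64591282],
       [  0.        , 342.21359853, 200.97809466],
       [  0.        ,   0.        ,   1.        ]]), 'hand_eye': array([[-6.34441375e-05, -9.65811927e-01, -2.59243743e-01,
         7.08094763e-02],
       [ 9.99999979e-01, -1.11433232e-04,  1.70416487e-04,
         2.98134127e-04],
       [-1.93478643e-04, -2.59243727e-01,  9.65811914e-01,
        -1.71270471e-01],
       [ 0.00000000e+00,  0.00000000e+00,  0.00000000e+00,
         1.00000000e+00]])}
```

View pics/scene0.png

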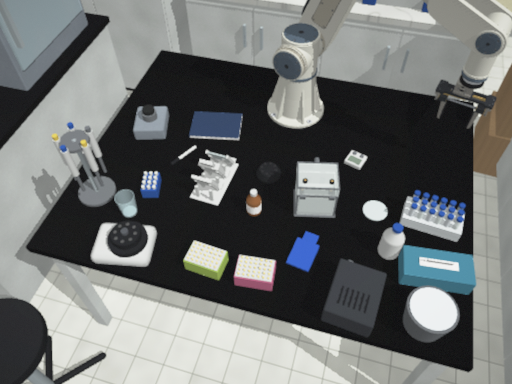

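View pics/side0.png

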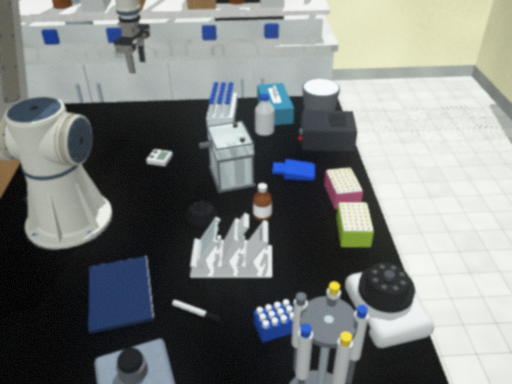

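View pics/wrist0.png

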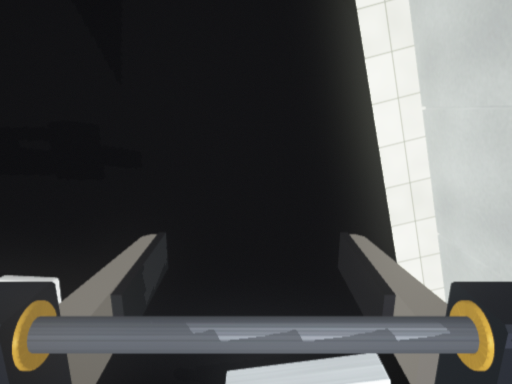

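```bash
cat > h.py <<'E'
from plant import telemetry, camera, calibration, arm
import cv2, numpy as np
from scipy.spatial.transform import Rotation as Rn
from scipy.optimize import least_squares
def cam(n, st=None):
    """returns K, R, t world->cam"""
    c=calibration(n); K=np.array(c["camera_matrix"])
    if "rvec" in c:
        return K, cv2.Rodrigues(np.array(c["rvec"]))[0], np.array(c["tvec"])
    st=st or telemetry.read_state()
    T=np.eye(4); T[:3,:3]=Rn.from_euler('xyz',st["tool_rot"]).as_matrix(); T[:3,3]=st["eef_pos"]
    W=np.linalg.inv(T@np.array(c["hand_eye"]))
    return K,W[:3,:3],W[:3,3]
def proj(C,P):
    K,R,t=C; p=(np.atleast_2d(P)@R.T+t)@K.T
    return p[:,:2]/p[:,2:]
def onplane(C,uv,z):
    K,R,t=C; d=R.T@np.linalg.solve(K,np.array([uv[0],uv[1],1.])); o=-R.T@t
    return o+d*(z-o[2])/d[2]
def crop(img,x0,y0,w,h,s,name):
    c=cv2.resize(img[y0:y0+h,x0:x0+w,::-1],None,fx=s,fy=s,interpolation=cv2.INTER_CUBIC)
    cv2.imwrite(name,c)
E
python3 - <<'E'
from h import *
a=cv2.imread('pics/scene0.png')[:,:,::-1]; b=cv2.imread('pics/side0.png')[:,:,::-1]
crop(a,180,135,170,100,4.7,'pics/sc_a.png')
crop(b,180,110,110,180,3.3,'pics/sd_a.png')
S=cam('scene');D=cam('side')
for nm,uv,z in [('tankrear?',(316,215),0),('rack',(215,180),0.03),('bottle',(254,212),0),('rotor?',(269,172),0),('dish',(375,211),0)]:
    print(nm,onplane(S,uv,z).round(3))
E
```

```text
tankrear? [0.54  0.204 0.   ]
rack [ 0.506 -0.195  0.03 ]
bottle [ 0.589 -0.017  0.   ]
rotor? [ 0.388 -0.014  0.   ]
dish [0.464 0.407 0.   ]
```

```bash
sleep 1
```

```text
(no output)
```

View pics/sc_a.png

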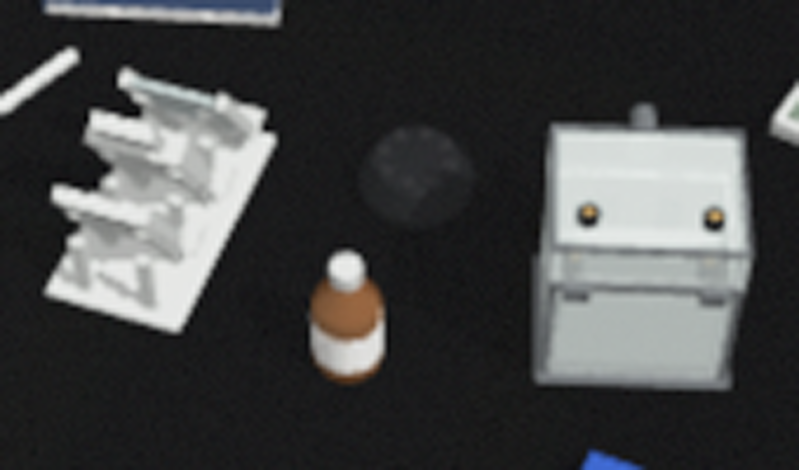

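View pics/sd_a.png

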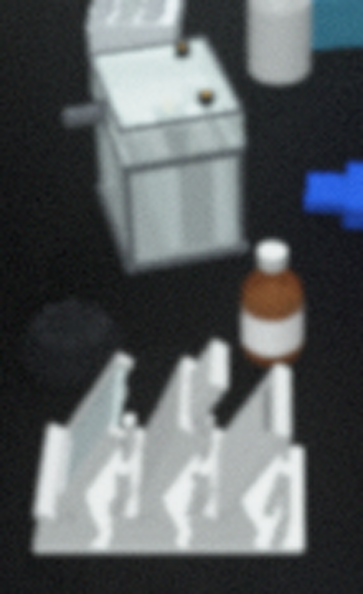

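Run:
```python
from h import *
S=cam('scene');D=cam('side')
def sc(x,y): return (180+x/4.7,135+y/4.7)
def sd(x,y): return (180+x/3.3,110+y/3.3)
# side crop: which corners: foot front-right(-y): (130,270), foot back-right (245,245)
pts=[(S,sc(535,383),(56,-69,0)),(S,sc(732,387),(56,69,0)),
(S,sc(552,127),(-56,-71,163)),(S,sc(747,130),(-56,71,163)),(S,sc(644,108),(-92+8,0,141)),
(D,sd(130,270),(-56,-69,0)),(D,sd(245,247),(56,-69,0)),(D,sd(70,115),(-96,0,141)),
(D,sd(120,128),(-56,-71,163)),(D,sd(240,113),(58,-71,163))]
def f(p):
    R=Rn.from_euler('z',p[2]).as_matrix()
    return np.concatenate([(proj(C,R@(np.array(m)/1000.)+[p[0],p[1],0])[0]-uv) for C,uv,m in pts])
r=least_squares(f,[0.48,0.2,0.],loss='soft_l1'); print(r.x, np.degrees(r.x[2])); print(r.fun.reshape(-1,2).round(1))
p=r.x;R=Rn.from_euler('z',p[2]).as_matrix()
print('knob',R@[-.084,0,0]+[p[0],p[1],.141])
```

```text
[0.49087836 0.18601613 0.21909698] 12.553332249058172
[[ 1.3 -1.5]
 [-2.5 -0.6]
 [ 0.1  0.1]
 [-0.6  1.1]
 [ 0.1  3.2]
 [ 0.3 -0.7]
 [-1.1  0.3]
 [-1.1  0.1]
 [ 0.5  0.4]
 [ 0.5 -0.9]]
knob [0.40888645 0.16775888 0.141     ]
```

```bash
python3 -m crank '[[[0.02,-0.03,0.04,0,0.09],[0.04,-0.08,0.08,3,0.09],[0.07,-0.13,0.11,7,0.09],[0.10,-0.18,0.14,11,0.09],[0.13,-0.24,0.15,15,0.09],[0.16,-0.29,0.15,19,0.09],[0.19,-0.34,0.15,23,0.09],[0.22,-0.39,0.15,27,0.09],[0.24,-0.43,0.15,27,0.09],[0.24,-0.43,0.15,27,0.09]]]' 10
python3 - <<'E'
from h import *
s=telemetry.read_state(); print(s['eef_pos'],s['tool_rot'],s['qd'].round(3)); im=camera('wrist'); np.save('w1.npy',np.array([*s['eef_pos'],*s['tool_rot']])); cv2.imwrite('pics/w1.png',im[:,:,::-1])
cv2.imwrite('pics/w1b.png',cv2.resize(im[:,:,::-1],(768,576),interpolation=cv2.INTER_CUBIC))
E
```

```text
t: 1.4
eef_pos: [0.3947, 0.1729, 0.3639]
tool_rot: [-3.14, -0.0, -2.924]
force: [-0.3, 0.3, 0.2]
grip_width: 0.982
[0.39468367 0.1728952  0.36393784] [-3.13991322e+00 -6.05328439e-05 -2.92383886e+00] [ 0.069  0.002 -0.001  0.028 -0.001  0.055]
```

View pics/w1b.png

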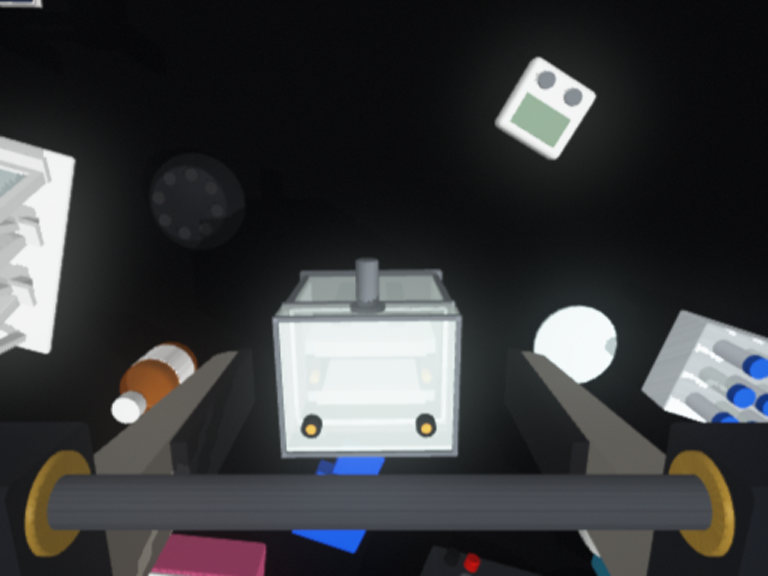

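```bash
cat > tankfit.py <<'E'
from h import *
v=np.load('w1.npy'); W=cam('wrist',{'eef_pos':v[:3],'tool_rot':v[3:]})
S=cam('scene');D=cam('side')
def w(x,y): return (x/1.5-0.17,y/1.5-0.17)
def sc(x,y): return (180+x/4.7,135+y/4.7)
def sd(x,y): return (180+x/3.3,110+y/3.3)
pts=[(W,w(274,318),(-56,71,163)),(W,w(462,317),(-56,-71,163)),(W,w(281,457),(60,71,163)),(W,w(457,455),(60,-71,163)),(W,w(367,260),(-98,0,145)),(W,w(301,273),(-56,69,2)),(W,w(441,272),(-56,-69,2))]
# image left = ? check sign
for sgn in (1,-1):
    def f(p):
        R=Rn.from_euler('z',p[2]).as_matrix()
        return np.concatenate([(proj(C,R@(np.array(m)*[1,sgn,1]/1000.)+[p[0],p[1],0])[0]-uv) for C,uv,m in pts])
    r=least_squares(f,[0.49,0.186,0.2],loss='soft_l1'); print(r.cost,r.x, np.degrees(r.x[2])); print(r.fun.reshape(-1,2).round(1).tolist())
    p=r.x;R=Rn.from_euler('z',p[2]).as_matrix()
    print('knob',R@[-.084,0,0]+[p[0],p[1],.141])
E
python3 tankfit.py
```

```text
660.1458267335553 [0.492733   0.18324376 0.2110515 ] 12.092360380490778
[[124.1, 0.6], [-126.2, 0.4], [114.9, -1.4], [-118.4, -0.8], [-0.0, -0.5], [89.6, 1.1], [-90.5, 1.1]]
knob [0.41059686 0.16564676 0.141     ]
7.752602533971972 [0.49224205 0.18477021 0.22389628] 12.828311839611377
[[-0.1, 0.4], [-0.4, 0.4], [0.9, -1.6], [-0.4, -0.8], [0.3, -0.7], [3.4, 0.9], [-3.1, 1.1]]
knob [0.41033871 0.16611966 0.141     ]
```

```bash
python3 -m crank '[[[0.015,-0.007,-0.04,0,0.07],[0.015,-0.007,-0.09,0,0.06],[0.015,-0.007,-0.14,0,0.06],[0.015,-0.007,-0.19,0,0.06],[0.015,-0.007,-0.225,0,0.06],[0.015,-0.007,-0.242,0,0.06],[0.015,-0.007,-0.242,0,0.04],[0.015,-0.007,-0.242,0,0.01],[0.015,-0.007,-0.242,0,0.01],[0.015,-0.007,-0.242,0,0.01]]]' 15
python3 - <<'E'
from h import *
im=camera('wrist');cv2.imwrite('pics/w2.png',im[:,:,::-1]); s=telemetry.read_state(); print(s['eef_pos'],s['force'],s['grip_width']*.0919)
E
```

```text
t: 2.7
eef_pos: [0.4095, 0.1676, 0.1226]
tool_rot: [-3.141, 0.001, -2.923]
force: [0.4, -0.9, -0.5]
grip_width: 0.243
[0.40955794 0.16670796 0.12247258] [  7.72602894 -23.96539189   4.19191059] 0.018309302562110084
```

View pics/w2.png

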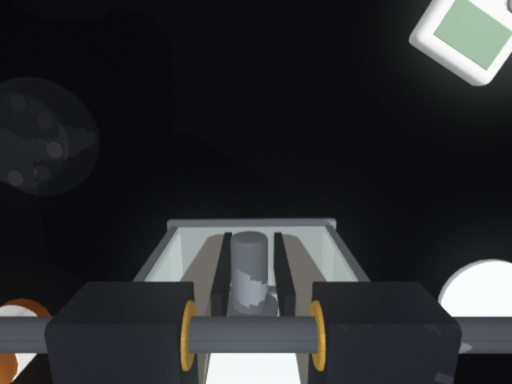

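```bash
python3 -m crank '[[[0.005,0.001,0.023,0,0.01],[0.013,0.003,0.044,0,0.01],[0.025,0.006,0.064,0,0.01],[0.039,0.009,0.082,0,0.01],[0.057,0.013,0.097,0,0.01],[0.076,0.017,0.109,0,0.01],[0.097,0.022,0.118,0,0.01],[0.119,0.027,0.124,0,0.01],[0.142,0.032,0.125,0,0.01],[0.164,0.037,0.123,0,0.01]]]' 15
python3 - <<'E'
from h import *
s=telemetry.read_state(); print(s['eef_pos'],s['force'],s['grip_width']*.0919); im=camera('side');crop(im,150,60,160,120,4.5,'pics/s3.png')
E
```

```text
t: 4.0
eef_pos: [0.5742, 0.2041, 0.2461]
tool_rot: [-3.14, 0.001, -2.922]
force: [-1.1, 0.7, -1.5]
grip_width: 0.188
[0.5741541  0.20406521 0.24612952] [-1.07441364  0.71921389 -1.50884644] 0.01728736484853566
```

View pics/s3.png

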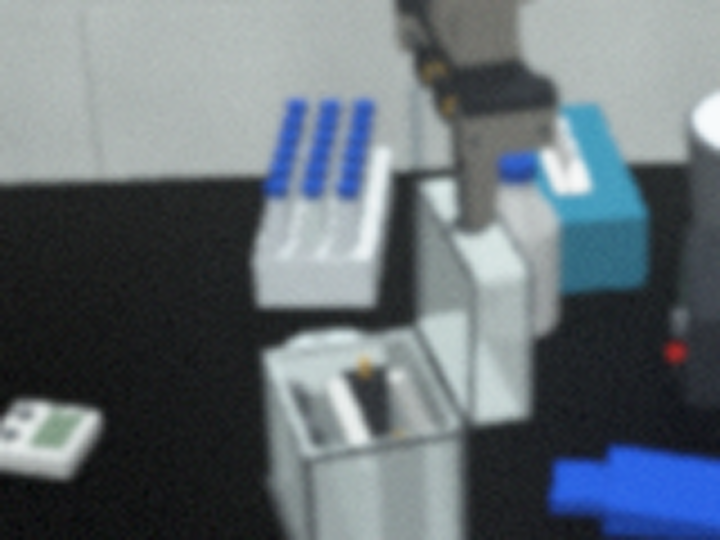

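```bash
python3 -m crank '[[[0.011,0.002,-0.002,0,0.01],[0.021,0.005,-0.005,0,0.01],[0.021,0.005,-0.005,0,0.05],[0.021,0.005,-0.005,0,0.06],[0.021,0.005,-0.005,0,0.06],[0.021,0.005,0.04,0,0.06],[0.021,0.005,0.09,0,0.06],[0.0,-0.02,0.14,0,0.06],[-0.03,-0.06,0.15,0,0.06],[-0.06,-0.11,0.15,0,0.06]]]' 15
python3 - <<'E'
from h import *
S=cam('scene')
def sc(x,y): return (180+x/4.7,135+y/4.7)
q=[onplane(S,sc(*p),0.008) for p in [(276,140),(180,330),(45,293)]]
print(np.round(q,3)); d=q[1]-q[0]; print(np.linalg.norm(d),np.degrees(np.arctan2(d[1],d[0])), (q[0]+q[2])/2)
im=camera('side');crop(im,150,60,160,120,4.5,'pics/s4.png')
E
```

```text
t: 5.3
eef_pos: [0.5159, 0.094, 0.3973]
tool_rot: [-3.14, 0.006, -2.921]
force: [0.1, -1.1, 0.6]
grip_width: 0.655
[[ 0.391 -0.138  0.008]
 [ 0.6   -0.151  0.008]
 [ 0.595 -0.267  0.008]]
0.21018092732846283 -3.6078085039087027 [ 0.4927476  -0.20204463  0.008     ]
```

View pics/s4.png

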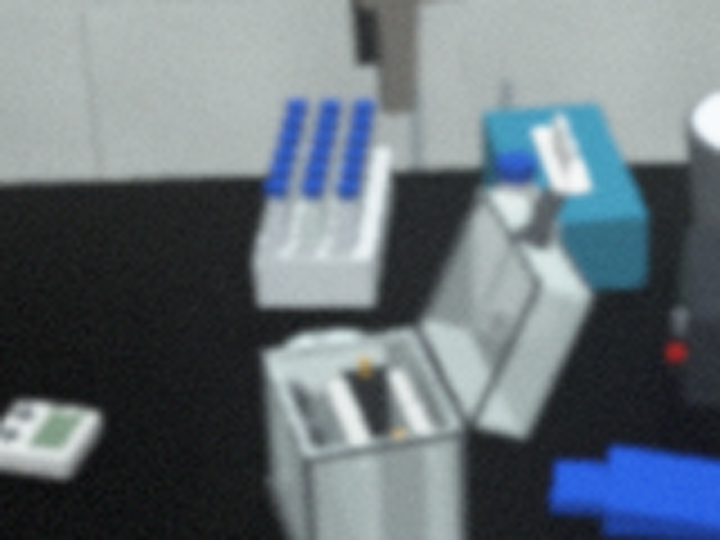

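```bash
python3 -m crank '[[[0,-0.02,0,-10.6,0.05],[0,-0.04,0,-21.2,0.05],[0,-0.07,0,-31.8,0.05],[0,-0.10,0,-42.4,0.05],[0,-0.13,0,-53,0.05],[-0.01,-0.16,-0.01,-63.6,0.05],[-0.01,-0.18,-0.02,-74.2,0.05],[-0.015,-0.20,-0.03,-84.8,0.05],[-0.015,-0.214,-0.04,-95.4,0.05],[-0.015,-0.214,-0.04,-106,0.05]]]' 15
python3 - <<'E'
from h import *
s=telemetry.read_state(); print(s['joint_pos'].round(2),s['qd'].round(3)); im=camera('wrist'); np.save('w5.npy',np.array([*s['eef_pos'],*s['tool_rot']])); np.save('w5im.npy',im)
cv2.imwrite('pics/w5.png',cv2.resize(im[:,:,::-1],(768,576),interpolation=cv2.INTER_CUBIC))
E
```

```text
t: 6.6
eef_pos: [0.4965, -0.1258, 0.3563]
tool_rot: [-3.136, 0.003, 1.503]
force: [1.1, 0.5, -0.1]
grip_width: 0.543
[-0.25  0.07  1.68 -0.    1.4  -0.18] [ 0.012 -0.005 -0.014  0.014  0.015  1.475]
```

View pics/w5.png

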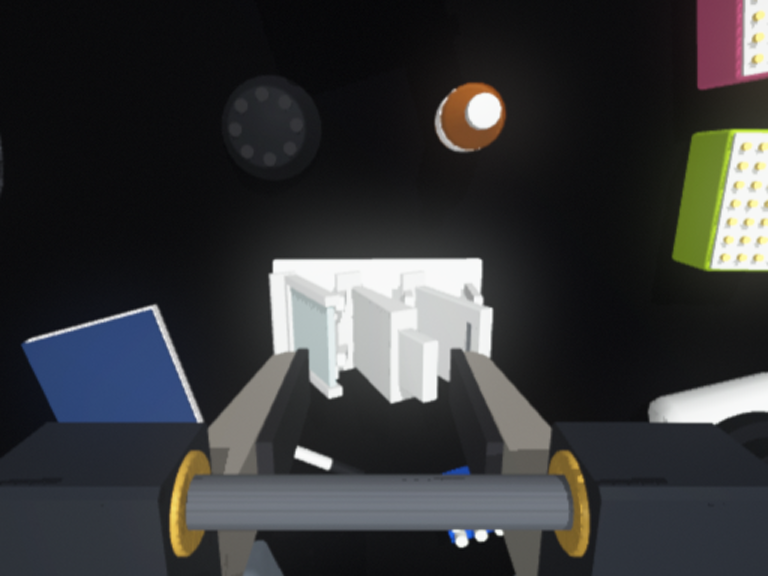

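Run:
```python
from h import *
im=np.load('w5im.npy'); crop(im,170,160,170,115,4.7,'pics/w5c.png')
```

```text
(no output)
```

View pics/w5c.png

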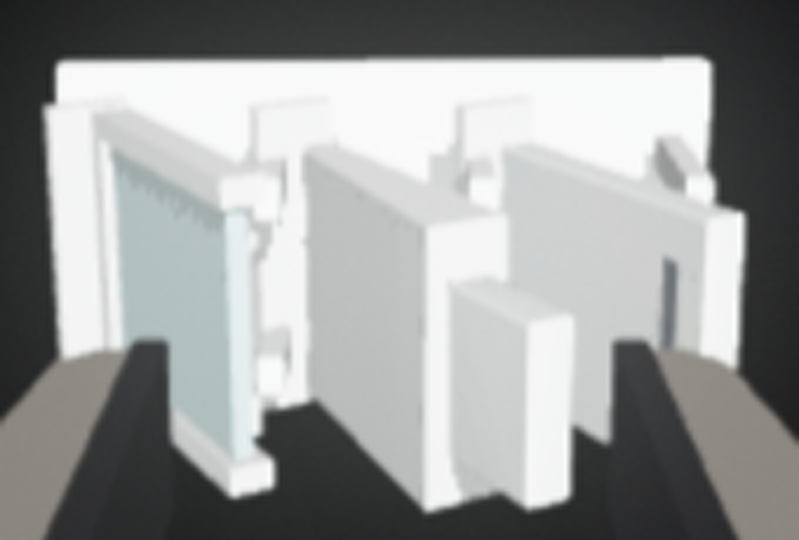

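Run:
```python
from h import *
v=np.load('w5.npy'); W=cam('wrist',{'eef_pos':v[:3],'tool_rot':v[3:]})
def w(x,y): return (170+(x+.5)/4.7-.5,160+(y+.5)/4.7-.5)
pts=[((-18.5,40,100),(430,225)),((-18.5,-40,100),(425,510)),((6.5,40,100),(507,213)),((-13,25,140),(528,322)),((-13,-25,140),(528,508)),((1,25,140),(572,316)),((1,-25,140),(568,500))]
M=np.array([p[0] for p in pts])/1000.; U=np.array([w(*p[1]) for p in pts])
def f(p,free=False):
    R=Rn.from_euler('zy',[p[3],np.radians(30) if len(p)<5 else p[4]]).as_matrix()
    return (proj(W,M@R.T+p[:3])-U).ravel()
for p0 in ([.44,-.2,.03,0],[.44,-.2,.03,0,.5]):
    r=least_squares(f,p0); p=r.x; print(p.round(4),np.degrees(p[3:]).round(2),r.cost); print(r.fun.reshape(-1,2).round(2).tolist())
    R=Rn.from_euler('zy',[p[3],np.radians(30) if len(p)<5 else p[4]]).as_matrix()
    print('grip',(R@[-.006,0,.122]+p[:3]).round(4), 'top',(R@[-.006,0,.140]+p[:3]).round(4))
# rack edges
for z in (0.0,.008,.012):
  a,b=onplane(W,w(57,62),z),onplane(W,w(710,60),z); print(z,a.round(4),b.round(4),np.linalg.norm(a-b),np.degrees(np.arctan2(*(b-a)[[1,0]])))
```

```text
[ 0.467  -0.2137  0.0267 -0.0824] [-4.72] 2.415130932443949
[[-0.61, 0.69], [-0.12, 0.31], [-0.14, 0.97], [0.3, -0.58], [-0.68, 0.18], [0.79, -1.0], [0.41, -0.43]]
grip [ 0.5228 -0.2132  0.1354] top [ 0.5318 -0.2132  0.151 ]
[ 0.4699 -0.2131  0.0268 -0.0758  0.4976] [-4.34 28.51] 2.0184682412983515
[[-0.49, 0.53], [0.28, 0.19], [0.31, 0.78], [-0.13, -0.51], [-0.92, 0.33], [0.59, -0.95], [0.39, -0.26]]
grip [ 0.5229 -0.2126  0.1369] top [ 0.5314 -0.2126  0.1527]
0.0 [ 0.3846 -0.1422  0.    ] [ 0.6011 -0.1559  0.    ] 0.21694497503288987 -3.634849415150888
0.008 [ 0.3864 -0.1408  0.008 ] [ 0.5996 -0.1544  0.008 ] 0.21365424637245153 -3.6348494151509
0.012 [ 0.3873 -0.1402  0.012 ] [ 0.5989 -0.1536  0.012 ] 0.21200888204223245 -3.6348494151509
```

```bash
python3 -m crank '[[[0.01,-0.03,0,0.2,0.045],[0.02,-0.06,-0.02,0.2,0.045],[0.0275,-0.087,-0.05,0.2,0.045],[0.0275,-0.087,-0.09,0.2,0.045],[0.0275,-0.087,-0.12,0.2,0.045],[0.0275,-0.087,-0.14,0.2,0.045],[0.0275,-0.087,-0.15,0.2,0.045],[0.0275,-0.087,-0.15,0.2,0.045],[0.0275,-0.087,-0.15,0.2,0.045],[0.0275,-0.087,-0.15,0.2,0.045]]]' 6
python3 - <<'E'
from h import *
s=telemetry.read_state(); im=camera('wrist'); np.save('w6.npy',np.array([*s['eef_pos'],*s['tool_rot']])); np.save('w6im.npy',im)
cv2.imwrite('pics/w6.png',cv2.resize(im[:,:,::-1],(768,576),interpolation=cv2.INTER_CUBIC))
E
```

```text
t: 7.9
eef_pos: [0.5248, -0.2126, 0.2077]
tool_rot: [-3.138, 0.003, 1.499]
force: [-0.7, 0.1, 0.3]
grip_width: 0.49
```

View pics/w6.png

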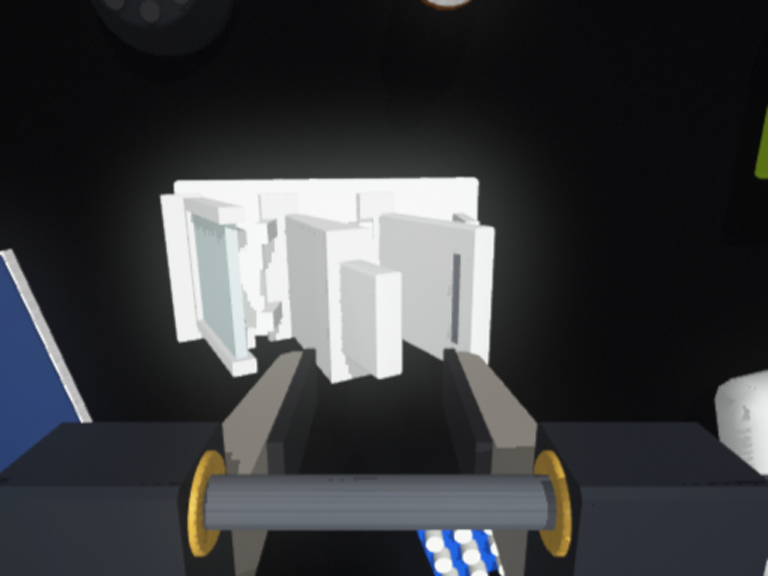

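Run:
```python
from h import *
im=np.load('w6im.npy'); crop(im,185,135,100,125,4.7,'pics/w6c.png')
```

```text
(no output)
```

View pics/w6c.png

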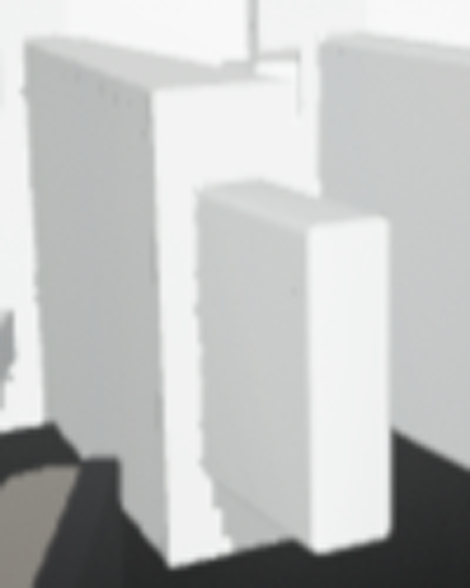

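Run:
```python
from h import *
v=np.load('w6.npy'); W=cam('wrist',{'eef_pos':v[:3],'tool_rot':v[3:]})
def w(x,y): return (185+(x+.5)/4.7-.5,135+(y+.5)/4.7-.5)
pts=[((-18.5,40,100),(152,90)),((-18.5,-40,100),(168,566)),((-13,25,140),(310,228)),((-13,-25,140),(316,552)),((1,25,140),(388,217)),((1,-25,140),(390,535)),((-13,25,100),(199,192))]
M=np.array([p[0] for p in pts])/1000.; U=np.array([w(*p[1]) for p in pts])
def f(p,free=False):
    R=Rn.from_euler('zy',[p[3],np.radians(30) if len(p)<5 else p[4]]).as_matrix()
    return (proj(W,M@R.T+p[:3])-U).ravel()
for p0 in ([.44,-.2,.03,0],[.44,-.2,.03,0,.5]):
    r=least_squares(f,p0); p=r.x; print(p.round(4),np.degrees(p[3:]).round(2),r.cost); print(r.fun.reshape(-1,2).round(2).tolist())
    R=Rn.from_euler('zy',[p[3],np.radians(30) if len(p)<5 else p[4]]).as_matrix()
    print('grip',(R@[-.006,0,.122]+p[:3]).round(4), 'top',(R@[-.006,0,.140]+p[:3]).round(4))
s=telemetry.read_state(); print(s['eef_pos'],s['tool_rot'])
```

```text
[ 0.4665 -0.2135  0.0263 -0.0763] [-4.37] 5.621853953697582
[[1.02, 1.82], [0.48, 0.12], [-0.06, -0.88], [-0.8, 0.09], [0.95, -0.36], [0.25, 0.07], [-1.89, -0.74]]
grip [ 0.5223 -0.213   0.1349] top [ 0.5313 -0.213   0.1505]
[ 0.4673 -0.2134  0.0262 -0.0751  0.5169] [-4.3  29.62] 5.559951321499589
[[1.11, 1.75], [0.65, 0.09], [-0.22, -0.88], [-0.9, 0.17], [0.88, -0.37], [0.24, 0.16], [-1.75, -0.8]]
grip [ 0.5224 -0.2129  0.1353] top [ 0.5313 -0.2129  0.1509]
[ 0.52465301 -0.21256322  0.20752237] [-3.13766775e+00  2.83770551e-03  1.49835615e+00]
```

```bash
python3 -m crank '[[[-0.001,0,-0.02,0,0.045],[-0.001,0,-0.045,0,0.045],[-0.001,0,-0.065,0,0.045],[-0.001,0,-0.075,0,0.045],[-0.001,0,-0.08,0,0.045],[-0.001,0,-0.08,0,0.045],[-0.001,0,-0.08,0,0.005],[-0.001,0,-0.08,0,0.005],[-0.001,0,-0.08,0,0.005],[-0.001,0,-0.08,0,0.005]]]' 6
python3 - <<'E'
from h import *
im=camera('wrist'); cv2.imwrite('pics/w7.png',cv2.resize(im[:,:,::-1],(768,576),interpolation=cv2.INTER_CUBIC)); s=telemetry.read_state(); print(s['eef_pos'],s['force'],s['grip_width']*.0919); im=camera('side');crop(im,150,150,160,130,4.5,'pics/s7.png')
E
```

```text
t: 9.2
eef_pos: [0.5236, -0.2126, 0.1279]
tool_rot: [-3.138, 0.003, 1.498]
force: [-2.4, 0.0, 5.4]
grip_width: 0.332
[ 0.52361462 -0.21261933  0.12783848] [-3.13489842  0.57839808  4.93303464] 0.0309100427335056
```

View pics/w7.png

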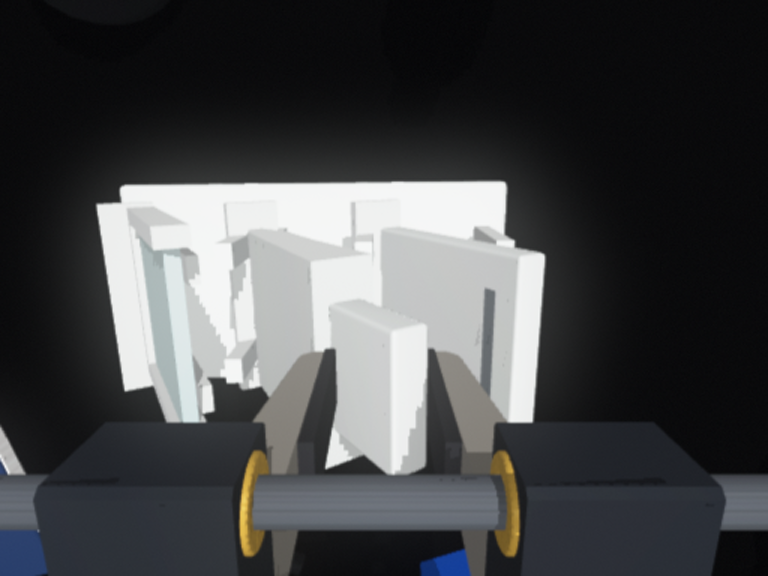

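View pics/s7.png

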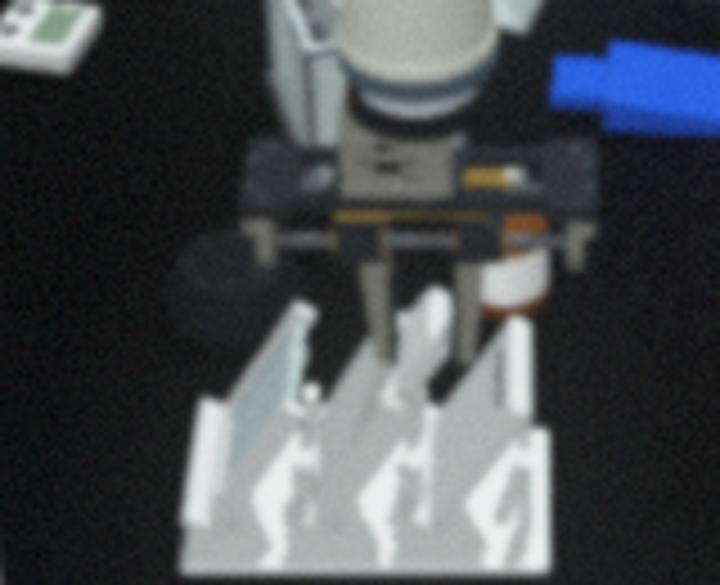

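```bash
python3 -m crank '[[[0,0,0,0,0.005],[0,0,0,0,0.005],[0.0025,0,0.0043,0,0.005],[0.005,0,0.009,0,0.005],[0.0075,-0.001,0.013,0,0.005],[0.01,-0.001,0.017,0,0.005],[0.0125,-0.001,0.022,0,0.005],[0.015,-0.001,0.026,0,0.005],[0.0175,-0.001,0.030,0,0.005],[0.02,-0.001,0.035,0,0.005]]]' 8
python3 - <<'E'
from h import *
im=camera('wrist'); cv2.imwrite('pics/w8.png',cv2.resize(im[:,:,::-1],(768,576),interpolation=cv2.INTER_CUBIC)); s=telemetry.read_state(); print(s['eef_pos'],s['force'],s['grip_width']*.0919); im=camera('side');crop(im,150,150,160,130,4.5,'pics/s8.png')
E
```

```text
t: 10.55
eef_pos: [0.5439, -0.2136, 0.1631]
tool_rot: [-3.138, 0.003, 1.498]
force: [-2.9, -0.1, -1.5]
grip_width: 0.317
[ 0.5446451  -0.21380095  0.16386676] [-3.33949497 -0.06864493 -0.88708851] 0.028787604083891877
```

View pics/w8.png

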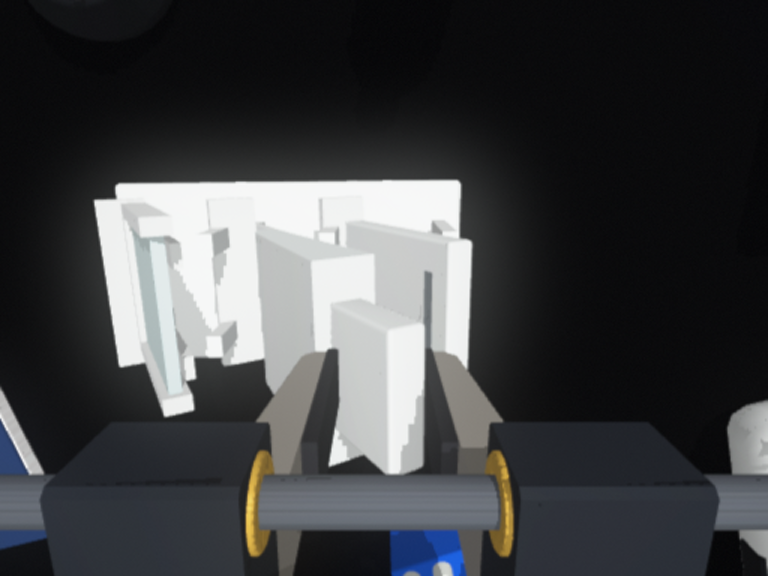

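View pics/s8.png

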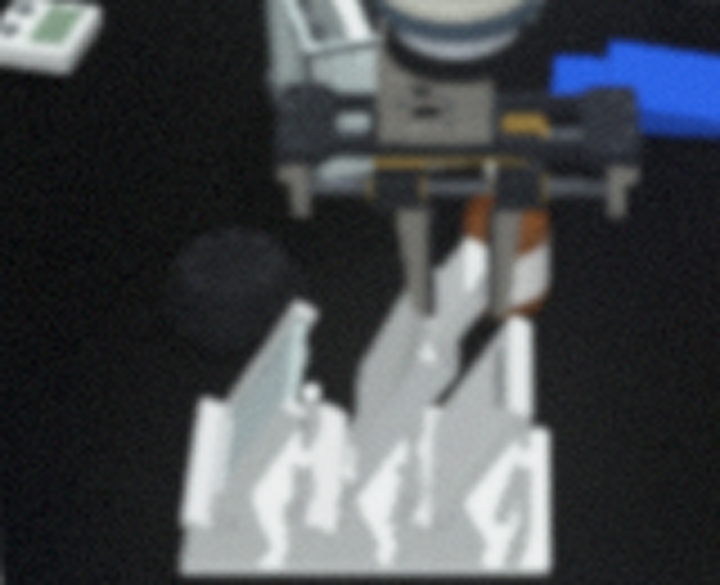

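```bash
python3 -m crank '[[[0.005,0,0.009,0,0.005],[0.01,-0.001,0.017,0,0.005],[0.015,-0.001,0.026,0,0.005],[0.02,-0.001,0.035,0,0.005],[0.025,-0.001,0.043,0,0.005],[0.03,-0.002,0.052,0,0.005],[0.035,-0.002,0.061,0,0.005],[0.04,-0.002,0.069,0,0.005],[0.045,-0.002,0.078,0,0.005],[0.05,-0.003,0.087,0,0.005]]]' 8
python3 - <<'E'
from h import *
s=telemetry.read_state(); print(s['eef_pos'],s['force'],s['grip_width']*.0919); im=camera('side');crop(im,150,120,160,130,4.5,'pics/s9.png')
E
```

```text
t: 11.9
eef_pos: [0.5949, -0.2168, 0.2513]
tool_rot: [-3.139, 0.003, 1.499]
force: [0.7, 0.4, 0.6]
grip_width: 0.054
[ 0.59494026 -0.21682545  0.25126342] [0.72710498 0.44888176 0.62095569] 0.0049662908245483115
```

View pics/s9.png

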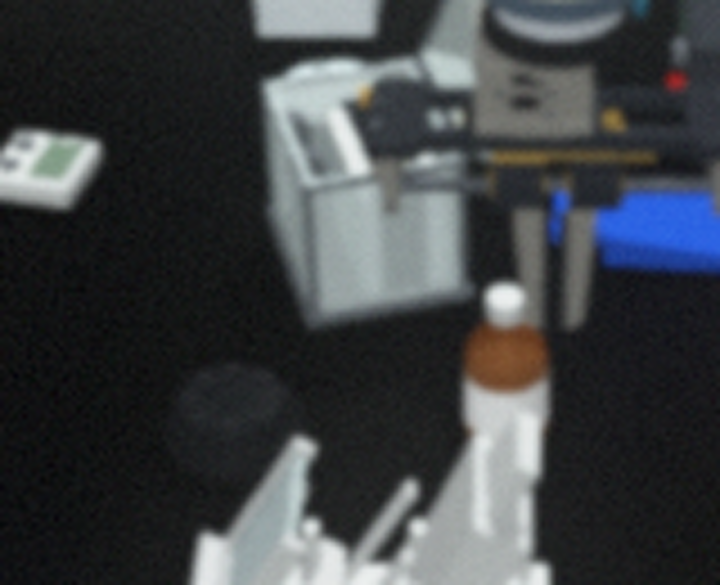

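Run:
```python
from h import *
im=camera('side');crop(im,170,190,130,110,5.5,'pics/s10.png')
s=telemetry.read_state(); im=camera('wrist'); np.save('w10.npy',np.array([*s['eef_pos'],*s['tool_rot']])); np.save('w10im.npy',im)
cv2.imwrite('pics/w10.png',cv2.resize(im[:,:,::-1],(768,576),interpolation=cv2.INTER_CUBIC))
```

```text
(no output)
```

View pics/s10.png

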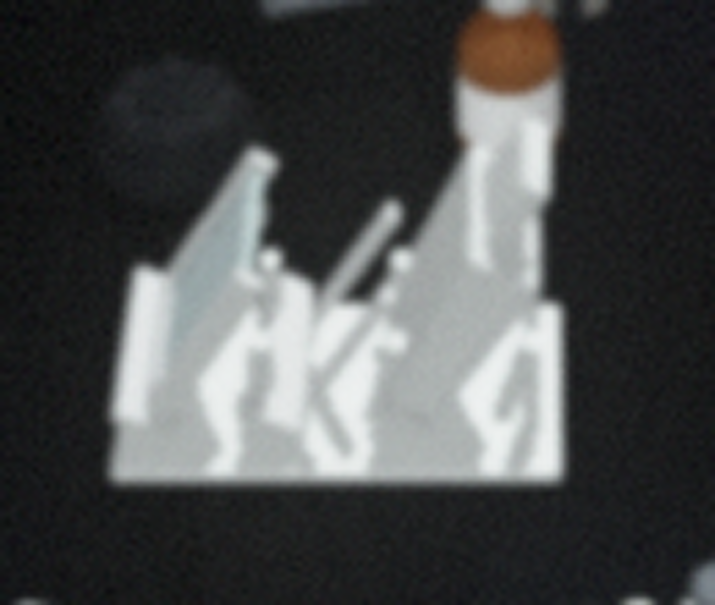

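View pics/w10.png

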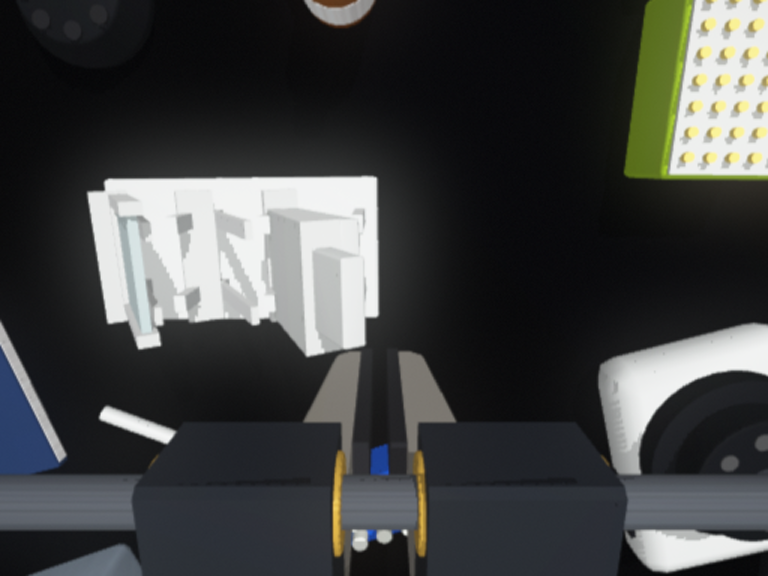

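Run:
```python
from h import *
im=np.load('w10im.npy'); crop(im,165,110,100,130,4.6,'pics/w10c.png')
```

```text
(no output)
```

View pics/w10c.png

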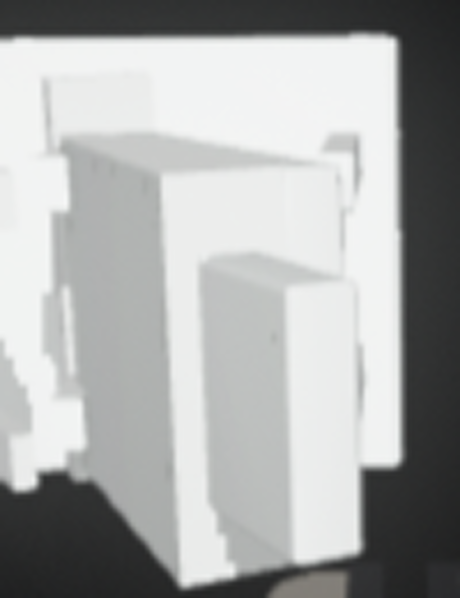

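Run:
```python
from h import *
v=np.load('w10.npy'); W=cam('wrist',{'eef_pos':v[:3],'tool_rot':v[3:]})
def w(x,y): return (165+(x+.5)/4.6-.5,110+(y+.5)/4.6-.5)
pts=[((-18.5,40,100),(163,172)),((-18.5,-40,100),(181,586)),((-13,25,140),(287,289)),((-13,-25,140),(295,562)),((1,25,140),(356,279)),((1,-25,140),(360,551)),((-13,25,100),(200,262))]
M=np.array([p[0] for p in pts])/1000.; U=np.array([w(*p[1]) for p in pts])
def f(p,free=False):
    R=Rn.from_euler('zyx',[p[3],np.radians(30) if len(p)<5 else p[4],p[5] if len(p)>5 else 0]).as_matrix()
    return (proj(W,M@R.T+p[:3])-U).ravel()
for p0 in ([.53,-.2,.03,0],[.53,-.2,.03,0,.5],[.53,-.2,.03,0,.5,0]):
    r=least_squares(f,p0); p=r.x; print(p.round(4),np.degrees(p[3:]).round(2),r.cost); print(r.fun.reshape(-1,2).round(2).tolist())
    R=Rn.from_euler('zyx',[p[3],np.radians(30) if len(p)<5 else p[4],p[5] if len(p)>5 else 0]).as_matrix()
    print('grip',(R@[-.006,0,.122]+p[:3]).round(4), 'top',(R@[-.006,0,.140]+p[:3]).round(4))
    print('bottom',(R@[0,0,0]+p[:3]).round(4))
```

```text
[ 0.5189 -0.2164  0.0312 -0.078 ] [-4.47] 4.0812468370606165
[[0.56, 1.99], [0.03, -0.05], [-0.12, -1.19], [-0.54, 0.33], [0.61, -0.3], [0.41, 0.04], [-0.97, -0.7]]
grip [ 0.5748 -0.2159  0.1398] top [ 0.5838 -0.2159  0.1554]
bottom [ 0.5189 -0.2164  0.0312]
[ 0.5198 -0.2163  0.0312 -0.0769  0.5167] [-4.41 29.6 ] 4.0270244122259475
[[0.65, 1.92], [0.19, -0.06], [-0.28, -1.2], [-0.64, 0.4], [0.54, -0.32], [0.39, 0.11], [-0.84, -0.75]]
grip [ 0.5748 -0.2158  0.1402] top [ 0.5837 -0.2158  0.1559]
bottom [ 0.5198 -0.2163  0.0312]
[ 0.5196 -0.2142  0.0314 -0.0784  0.5184  0.0188] [-4.49 29.7   1.08] 3.5901470181745467
[[0.5, 1.63], [0.17, -0.59], [-0.2, -0.74], [-0.56, 0.59], [0.61, -0.01], [0.42, 0.17], [-0.96, -1.07]]
grip [ 0.5748 -0.2158  0.1404] top [ 0.5838 -0.216   0.156 ]
bottom [ 0.5196 -0.2142  0.0314]
```

```bash
python3 -m crank '[[[0,0,0,10,0.08],[-0.005,0,0,20,0.08],[-0.01,0,0,30,0.08],[-0.015,0.001,0,40,0.08],[-0.02,0.001,0,50,0.08],[-0.02,0.001,-0.01,60,0.08],[-0.02,0.001,-0.02,70,0.08],[-0.02,0.001,-0.03,80,0.08],[-0.02,0.001,-0.03,89.7,0.08],[-0.02,0.001,-0.03,89.7,0.08]]]' 20
python3 - <<'E'
from h import *
s=telemetry.read_state(); im=camera('wrist'); np.save('w11.npy',np.array([*s['eef_pos'],*s['tool_rot']])); np.save('w11im.npy',im); print(s['joint_pos'].round(2))
cv2.imwrite('pics/w11.png',cv2.resize(im[:,:,::-1],(768,576),interpolation=cv2.INTER_CUBIC))
E
```

```text
t: 13.3
eef_pos: [0.5747, -0.2159, 0.2207]
tool_rot: [-3.141, 0.003, 3.063]
force: [0.2, 0.2, -0.4]
grip_width: 0.871
[-0.36  0.33  1.65 -0.    1.16 -1.85]
```

View pics/w11.png

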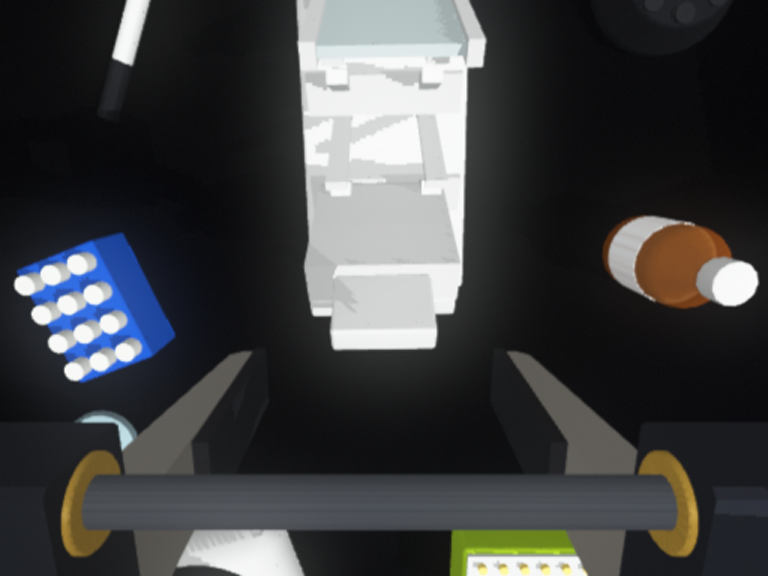

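```bash
python3 -m crank '[[[0,0,-0.03,0,0.08],[0,0,-0.06,0,0.08],[0,0,-0.08,0,0.08],[0,0,-0.09,0,0.08],[0,0,-0.095,0,0.08],[0,0,-0.095,0,0.06],[0,0,-0.095,0,0.04],[0,0,-0.095,0,0.04],[0,0,-0.095,0,0.04],[0,0,-0.095,0,0.04]]]' 35
python3 - <<'E'
from h import *
s=telemetry.read_state(); im=camera('wrist'); print(s['eef_pos'],s['force'],s['grip_width']*.0919)
cv2.imwrite('pics/w12.png',cv2.resize(im[:,:,::-1],(768,576),interpolation=cv2.INTER_CUBIC))
E
```

```text
t: 14.6
eef_pos: [0.5754, -0.2156, 0.1266]
tool_rot: [-3.141, 0.004, 3.06]
force: [1.2, 3.0, 6.4]
grip_width: 0.542
[ 0.57539772 -0.21564473  0.12659319] [1.20588402 2.99790014 6.38060344] 0.04979795757967923
```

View pics/w12.png

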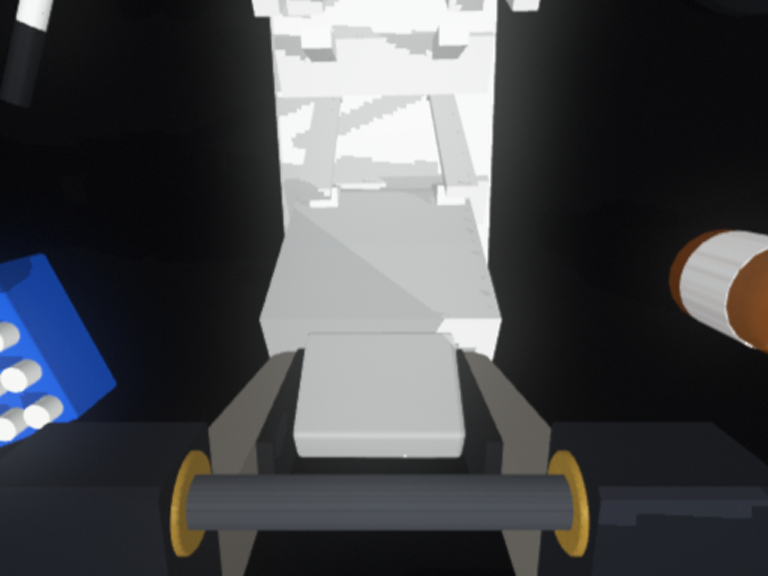

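```bash
python3 -m crank '[[[0.004,0,0.008,0,0.04],[0.009,0,0.017,0,0.04],[0.014,-0.001,0.026,0,0.04],[0.019,-0.001,0.036,0,0.04],[0.025,-0.001,0.048,0,0.04],[0.031,-0.002,0.060,0,0.04],[0.038,-0.002,0.073,0,0.04],[0.045,-0.003,0.086,0,0.04],[0.052,-0.003,0.099,0,0.04],[0.052,-0.003,0.115,0,0.04]]]' 40
python3 - <<'E'
from h import *
s=telemetry.read_state(); print(s['eef_pos'],s['force'],s['grip_width']*.0919); im=camera('side');crop(im,150,110,160,130,4.5,'pics/s13.png')
im=camera('wrist')
cv2.imwrite('pics/w13.png',cv2.resize(im[:,:,::-1],(768,576),interpolation=cv2.INTER_CUBIC))
E
```

```text
t: 15.9
eef_pos: [0.6277, -0.2185, 0.2423]
tool_rot: [-3.141, 0.004, 3.06]
force: [0.3, 0.1, -1.1]
grip_width: 0.537
[ 0.6277034  -0.21853566  0.24227564] [ 0.31408735  0.05501485 -1.07526881] 0.04934422499987754
```

View pics/s13.png

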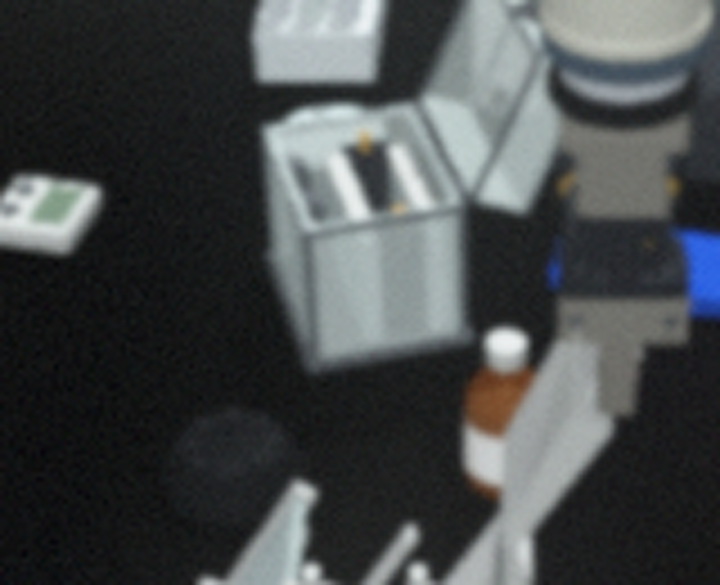

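View pics/w13.png

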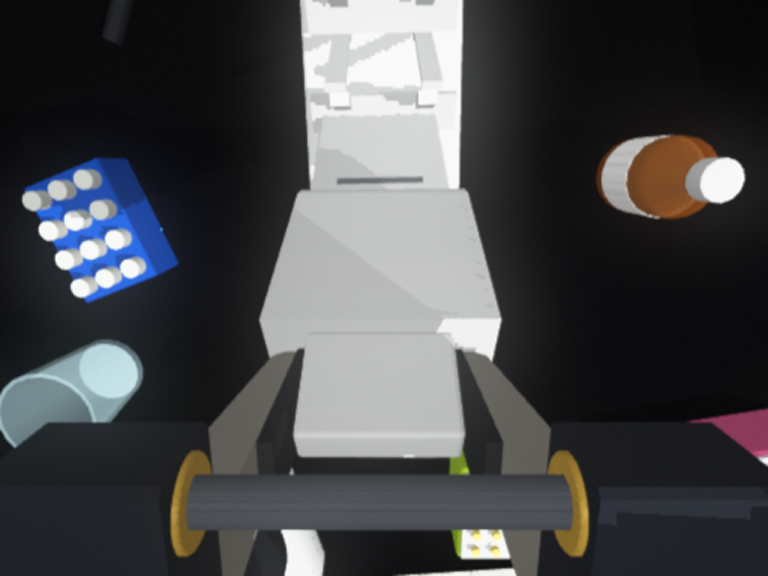

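```bash
python3 -m crank '[[[0,0,0.03,2,0.04],[0,0.02,0.07,4,0.04],[0,0.06,0.11,6,0.04],[0,0.11,0.14,8,0.04],[0,0.165,0.16,10,0.04],[-0.002,0.22,0.17,12,0.04],[-0.004,0.275,0.178,14,0.04],[-0.006,0.33,0.178,17,0.04],[-0.008,0.38,0.178,17,0.04],[-0.008,0.42,0.178,17,0.04]]]' 40
python3 - <<'E'
from h import *
s=telemetry.read_state(); im=camera('wrist'); np.save('w14.npy',np.array([*s['eef_pos'],*s['tool_rot']])); np.save('w14im.npy',im); print(s['qd'].round(2))
cv2.imwrite('pics/w14.png',cv2.resize(im[:,:,::-1],(768,576),interpolation=cv2.INTER_CUBIC))
E
```

```text
t: 17.25
eef_pos: [0.6196, 0.2029, 0.4216]
tool_rot: [-3.14, 0.007, -2.925]
force: [-0.0, -0.2, -1.9]
grip_width: 0.539
[ 0.46  0.16 -0.21 -0.01  0.05  0.46]
```

View pics/w14.png

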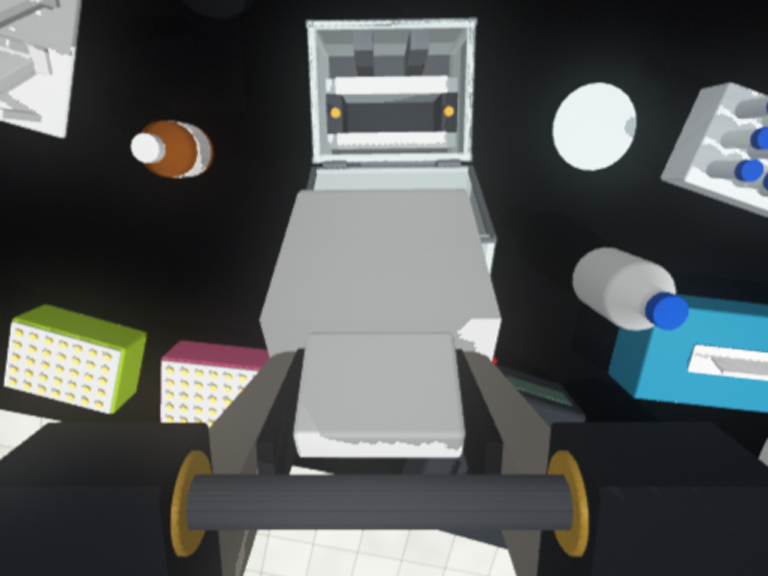

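Run:
```python
from h import *
for i in range(3): camera('scene')
s=telemetry.read_state(); im=camera('wrist'); np.save('w14.npy',np.array([*s['eef_pos'],*s['tool_rot']])); np.save('w14im.npy',im); print(s['qd'].round(3),s['eef_pos'],s['tool_rot'])
crop(im,190,0,145,125,4.7,'pics/w14c.png')
```

```text
[-0.028 -0.009  0.004 -0.005  0.001 -0.003] [0.61997599 0.20132465 0.42139006] [-3.13959531  0.00622282 -2.92484075]
```

View pics/w14c.png

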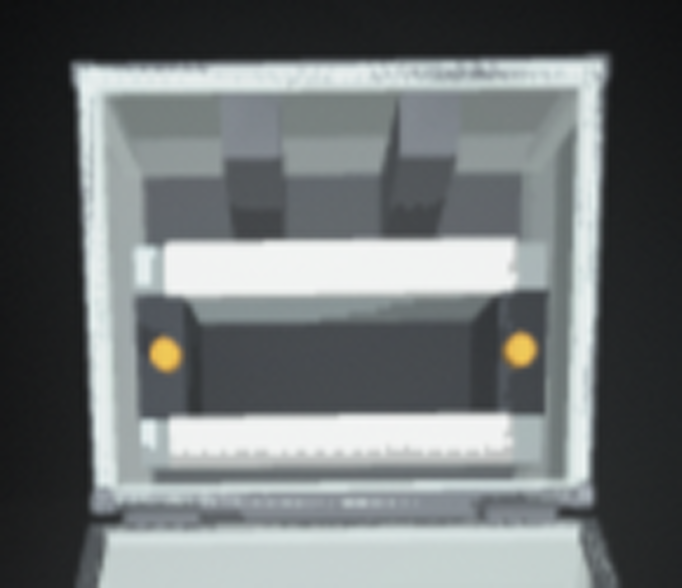

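```bash
cat > fit14.py <<'E'
from h import *
v=np.load('w14.npy'); W=cam('wrist',{'eef_pos':v[:3],'tool_rot':v[3:]})
def w(x,y): return (190+(x+.5)/4.7-.5,(y+.5)/4.7-.5)
pts=[((-56,-69,120),(74,63)),((-56,69,120),(608,58)),((-50,-63,120),(105,93)),((-50,63,120),(577,89)),((50,-63,120),(118,486)),((50,63,120),(568,482)),
((-35,-32,114),(222,157)),((-35,-16,114),(283,157)),((-35,16,114),(398,155)),((-35,32,114),(456,155))]
M=np.array([p[0] for p in pts])/1000.; U=np.array([w(*p[1]) for p in pts])
def f(p):
    R=Rn.from_euler('z',p[2]).as_matrix()
    return (proj(W,M@R.T+[p[0],p[1],p[3] if len(p)>3 else 0])-U).ravel()
for p0 in ([.49,.185,.22],[.49,.185,.22,0]):
    r=least_squares(f,p0,loss='soft_l1'); p=r.x; print(p.round(4),np.degrees(p[2]).round(2),r.cost); print(f(p).reshape(-1,2).round(2).tolist())
    R=Rn.from_euler('z',p[2]).as_matrix(); o=np.array([p[0],p[1],0])
    for nm,uv,z in [('modfrontL',(163,243),.1),('modfrontR',(517,238),.1),('modbackL',(170,458),.1),('modbackR',(510,455),.1),('screwL',(165,354),.105),('screwR',(520,350),.105)]:
        print(nm,(R.T@(onplane(W,w(*uv),z)-o)*1000).round(1))
E
python3 fit14.py
```

```text
[0.4926 0.1846 0.2265] 12.98 2.7653073929944485
[[1.29, 0.95], [-1.34, 0.74], [-0.29, -0.16], [0.24, -0.46], [0.08, -0.47], [-0.6, -0.6], [0.12, 0.09], [-0.33, -0.05], [0.27, 0.09], [0.47, -0.05]]
modfrontL [-15.7 -50.  100. ]
modfrontR [-16.   50.3 100. ]
modbackL [ 42.6 -49.8 100. ]
modbackR [ 42.8  49.8 100. ]
screwL [ 14.4 -49.9 105. ]
screwR [ 14.3  51.3 105. ]
[0.4932 0.1847 0.2265 0.0039] 12.98 2.1096454394625805
[[0.84, 0.74], [-0.85, 0.51], [-0.7, -0.32], [0.69, -0.64], [-0.28, 0.03], [-0.21, -0.11], [-0.07, 0.04], [-0.42, -0.11], [0.38, 0.03], [0.69, -0.11]]
modfrontL [-16.4 -49.9 100. ]
modfrontR [-16.6  50.4 100. ]
modbackL [ 42.  -49.7 100. ]
modbackR [ 42.1  49.9 100. ]
screwL [ 13.7 -49.9 105. ]
screwR [ 13.6  51.4 105. ]
```

Run:
```python
from h import *
im=np.load('w14im.npy'); crop(im,165,115,180,195,3,'pics/w14d.png')
```

```text
(no output)
```

View pics/w14d.png

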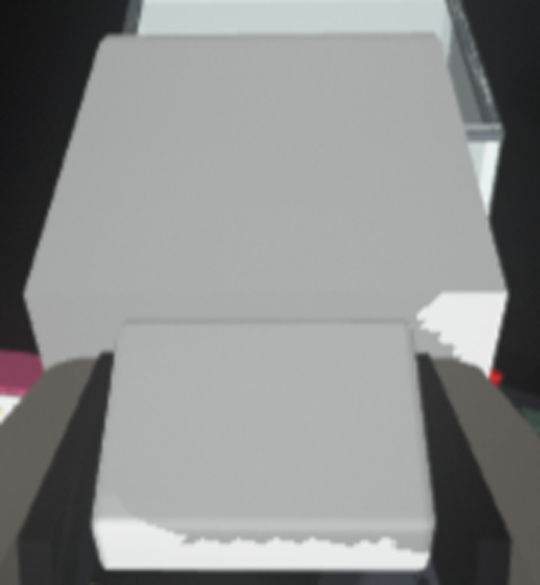

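```bash
cat > held.py <<'E'
from h import *
v=np.load('w14.npy'); W=cam('wrist',{'eef_pos':v[:3],'tool_rot':v[3:]})
def w(x,y): return (165+(x+.5)/3-.5,115+(y+.5)/3-.5)
pts=[((-18.5,-40,100),(25,295)),((-18.5,40,100),(507,293)),((-13,-25,100),(120,322)),((-13,25,100),(410,322)),((-13,-25,140),(93,524)),((-13,25,140),(433,526)),((1,-25,140),(105,570)),((1,25,140),(428,570)),((-3.5,-40,0),(102,35)),((-3.5,40,0),(441,35))]
M=np.array([p[0] for p in pts])/1000.; U=np.array([w(*p[1]) for p in pts])
def f(p):
    R=Rn.from_euler('zyx',p[3:]).as_matrix()
    return (proj(W,M@R.T+p[:3])-U).ravel()
r=least_squares(f,[*(v[:3]+[-.05,0,-.1]),.22,.5,0],loss='soft_l1',x_scale=[.01,.01,.01,.1,.1,.1]); p=r.x
print(p[:3].round(4),np.degrees(p[3:]).round(2),r.cost); print(f(p).reshape(-1,2).round(2).tolist())
R=Rn.from_euler('zyx',p[3:]).as_matrix(); g=R@[-.006,0,.122]+p[:3]
print('grip-TCP',(g-v[:3]).round(4),'thin-TCP',(p[:3]-v[:3]).round(4))
E
python3 held.py
```

```text
[0.5661 0.1899 0.3317] [14.76 29.8  -6.83] 7.894322996724684
[[1.1, 0.19], [-1.09, 0.51], [0.21, -1.75], [0.38, -1.92], [-0.44, 0.38], [1.17, -0.17], [-0.45, 0.39], [-0.44, 0.57], [1.65, 0.24], [-3.2, -0.38]]
grip-TCP [0.0017 0.     0.0185] thin-TCP [-0.0539 -0.0114 -0.0897]
```

```bash
cat >> held.py <<'E'
yaw=v[5]-np.pi
def f2(q):
    R=Rn.from_euler('zyx',[yaw,q[3],0]).as_matrix()
    d=(proj(W,M@R.T+q[:3])-U); d[-2:,0]*=.2
    return d.ravel()
r=least_squares(f2,[*p[:3],.5],loss='soft_l1'); q=r.x
print(q[:3].round(4),np.degrees(q[3]),r.cost); print(f2(q).reshape(-1,2).round(2).tolist())
R=Rn.from_euler('zyx',[yaw,q[3],0]).as_matrix(); Rt=Rn.from_euler('z',yaw).as_matrix().T
g=R@[-.006,0,.122]+q[:3]
print('in tool-aligned axes: grip-TCP',(Rt@(g-v[:3])).round(4),'thin-TCP',(Rt@(q[:3]-v[:3])).round(4))
E
python3 held.py
```

```text
[0.5661 0.1899 0.3317] [14.76 29.8  -6.83] 7.894322996724684
[[1.1, 0.19], [-1.09, 0.51], [0.21, -1.75], [0.38, -1.92], [-0.44, 0.38], [1.17, -0.17], [-0.45, 0.39], [-0.44, 0.57], [1.65, 0.24], [-3.2, -0.38]]
grip-TCP [0.0017 0.     0.0185] thin-TCP [-0.0539 -0.0114 -0.0897]
[0.5649 0.2029 0.3314] 29.967989638694405 62.998896745764995
[[7.77, -5.75], [4.85, 4.31], [5.84, -5.74], [5.59, 0.2], [-2.96, -6.7], [-1.84, 1.96], [-2.43, -5.81], [-2.71, 3.45], [3.96, 0.19], [2.91, 3.99]]
in tool-aligned axes: grip-TCP [0.0008 0.0001 0.0186] thin-TCP [-0.0534  0.0133 -0.09  ]
```

```bash
sed -i "s/'zyx'/'ZYX'/" held.py; python3 held.py; grep -n "zyx" held.py
```

```text
[0.5661 0.1899 0.3317] [13.14 30.49  0.71] 7.894322996725754
[[1.1, 0.19], [-1.09, 0.51], [0.21, -1.75], [0.38, -1.92], [-0.44, 0.38], [1.17, -0.17], [-0.45, 0.39], [-0.44, 0.57], [1.65, 0.24], [-3.2, -0.38]]
grip-TCP [0.0017 0.     0.0185] thin-TCP [-0.0539 -0.0114 -0.0897]
[0.5664 0.1892 0.3315] 30.506433558878523 5.03226809906149
[[0.99, 0.04], [-1.4, 0.8], [0.08, -1.81], [0.13, -1.75], [-0.04, 0.34], [1.4, -0.2], [-0.4, 0.36], [-0.54, 0.49], [0.11, 0.03], [-0.88, 0.04]]
in tool-aligned axes: grip-TCP [ 0.0018 -0.0003  0.0183] thin-TCP [-0.055  -0.0003 -0.0899]
```

```bash
python3 -m crank '[[[-0.03,-0.003,0,0.4,0.04],[-0.07,-0.008,0,0.4,0.04],[-0.101,-0.011,-0.02,0.4,0.04],[-0.101,-0.011,-0.06,0.4,0.04],[-0.101,-0.011,-0.10,0.4,0.04],[-0.101,-0.011,-0.14,0.4,0.04],[-0.101,-0.011,-0.175,0.4,0.04],[-0.101,-0.011,-0.195,0.4,0.04],[-0.101,-0.011,-0.206,0.4,0.04],[-0.101,-0.011,-0.206,0.4,0.04]]]' 40
python3 - <<'E'
from h import *
s=telemetry.read_state(); im=camera('wrist'); np.save('w15.npy',np.array([*s['eef_pos'],*s['tool_rot']])); np.save('w15im.npy',im); print(s['force'])
cv2.imwrite('pics/w15.png',cv2.resize(im[:,:,::-1],(768,576),interpolation=cv2.INTER_CUBIC))
im=camera('side');crop(im,190,90,90,110,5.4,'pics/s15.png')
o=np.array([.4927,.1846,0]);R=Rn.from_euler('z',12.95,degrees=True).as_matrix(); print('TCP tank',R.T@(s['eef_pos']-o)*1000)
E
```

```text
t: 18.75
eef_pos: [0.5191, 0.1887, 0.2154]
tool_rot: [-3.139, 0.006, -2.92]
force: [0.5, -0.3, -2.0]
grip_width: 0.546
[ 0.54768648 -0.27177608 -2.00045769]
TCP tank [ 26.63724914  -1.89767242 215.4164972 ]
```

View pics/w15.png

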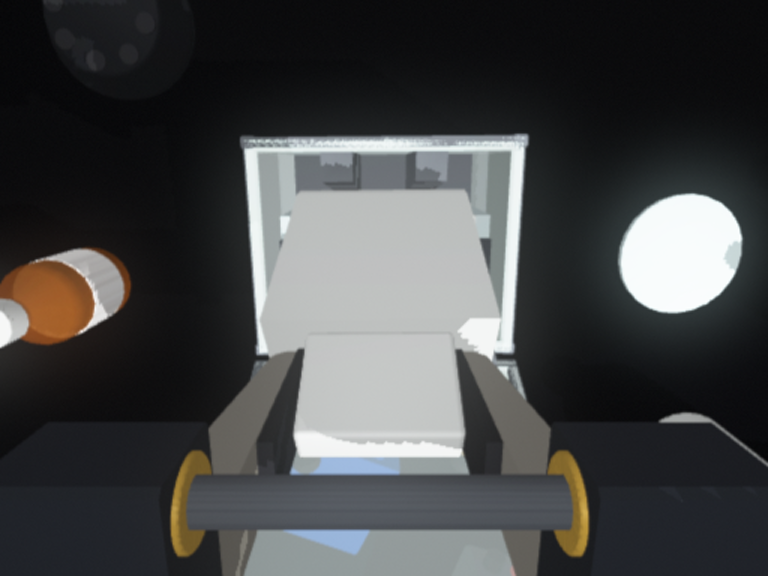

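View pics/s15.png

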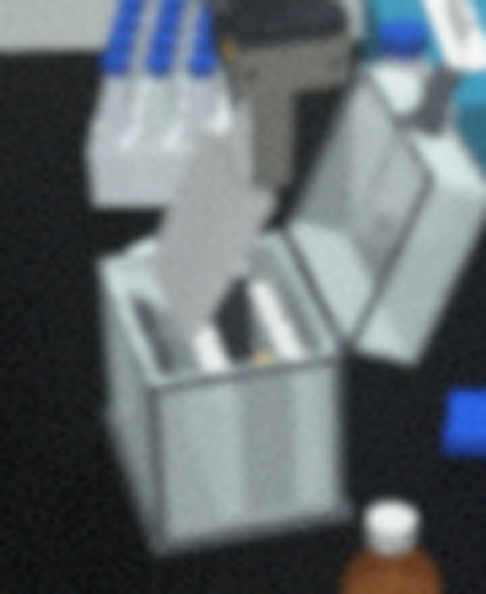

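```bash
python3 -m crank '[[[0,0.002,-0.012,0,0.04],[0,0.002,-0.024,0,0.04],[0,0.002,-0.031,0,0.04],[-0.005,0.001,-0.03,0,0.04],[-0.010,0,-0.028,0,0.04],[-0.015,-0.0015,-0.0275,0,0.04],[-0.020,-0.003,-0.027,0,0.04],[-0.0245,-0.004,-0.0265,0,0.04],[-0.029,-0.005,-0.026,0,0.04],[-0.029,-0.005,-0.026,0,0.04]]]' 12
python3 - <<'E'
from h import *
s=telemetry.read_state(); im=camera('wrist'); np.save('w16.npy',np.array([*s['eef_pos'],*s['tool_rot']])); np.save('w16im.npy',im); print(s['force'],s['wrist_torque'])
cv2.imwrite('pics/w16.png',cv2.resize(im[:,:,::-1],(768,576),interpolation=cv2.INTER_CUBIC))
im=camera('side');crop(im,190,90,90,110,5.4,'pics/s16.png')
o=np.array([.4927,.1846,0]);R=Rn.from_euler('z',12.95,degrees=True).as_matrix(); print('TCP tank',R.T@(s['eef_pos']-o)*1000, R.T@s['force'])
E
```

```text
t: 20.1
eef_pos: [0.49, 0.1841, 0.1904]
tool_rot: [-3.14, 0.007, -2.92]
force: [0.7, -0.3, -1.8]
grip_width: 0.542
[ 0.72009368 -0.25682027 -1.83381633] [ 0.07245075 -0.13731192 -0.00729261]
TCP tank [-2.78120709e+00  1.36820115e-01  1.90387430e+02] [ 0.64422522 -0.41166178 -1.83381633]
```

View pics/w16.png

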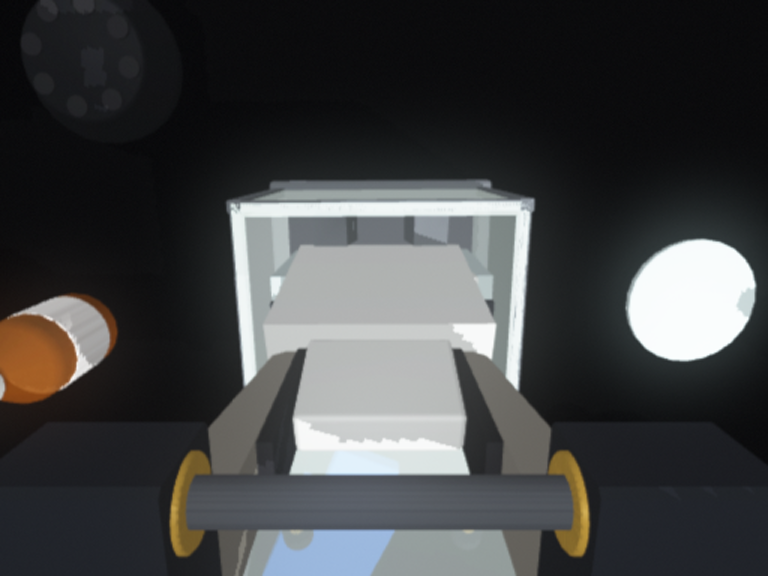

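View pics/s16.png

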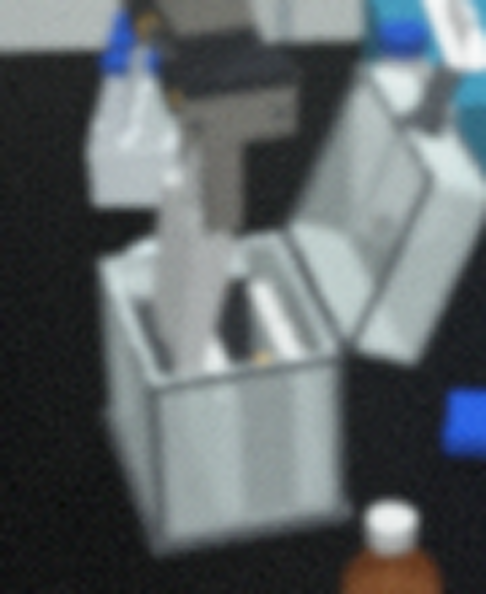

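```bash
python3 -m crank '[[[-0.005,-0.001,-0.001,0,0.04],[-0.0095,-0.002,-0.0015,0,0.04],[-0.0145,-0.0033,-0.0025,0,0.04],[-0.019,-0.0045,-0.0035,0,0.04],[-0.0235,-0.0055,-0.005,0,0.04],[-0.028,-0.0065,-0.0065,0,0.04],[-0.028,-0.0065,-0.0065,0,0.04],[-0.028,-0.0065,-0.0065,0,0.04],[-0.028,-0.0065,-0.0065,0,0.04],[-0.028,-0.0065,-0.0065,0,0.04]]]' 12
python3 - <<'E'
from h import *
s=telemetry.read_state(); im=camera('wrist'); np.save('w17.npy',np.array([*s['eef_pos'],*s['tool_rot']])); np.save('w17im.npy',im); print(s['force'],s['wrist_torque'])
cv2.imwrite('pics/w17.png',cv2.resize(im[:,:,::-1],(768,576),interpolation=cv2.INTER_CUBIC))
im=camera('side');crop(im,190,90,90,110,5.4,'pics/s17.png')
o=np.array([.4927,.1846,0]);R=Rn.from_euler('z',12.95,degrees=True).as_matrix(); print('TCP tank',R.T@(s['eef_pos']-o)*1000, R.T@s['force'])
E
```

```text
t: 21.45
eef_pos: [0.462, 0.1776, 0.1836]
tool_rot: [-3.139, 0.006, -2.92]
force: [-0.3, -0.5, -1.7]
grip_width: 0.54
[-0.33666635 -0.54809606 -1.71942355] [0.03881702 0.04621111 0.01364308]
TCP tank [-3.14643960e+01  5.43941058e-02  1.83581205e+02] [-0.45093228 -0.45870863 -1.71942355]
```

View pics/w17.png

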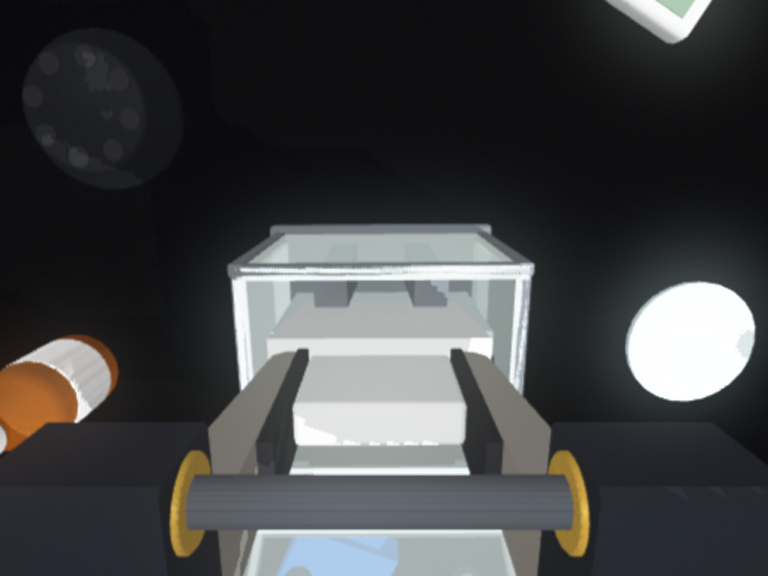

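View pics/s17.png

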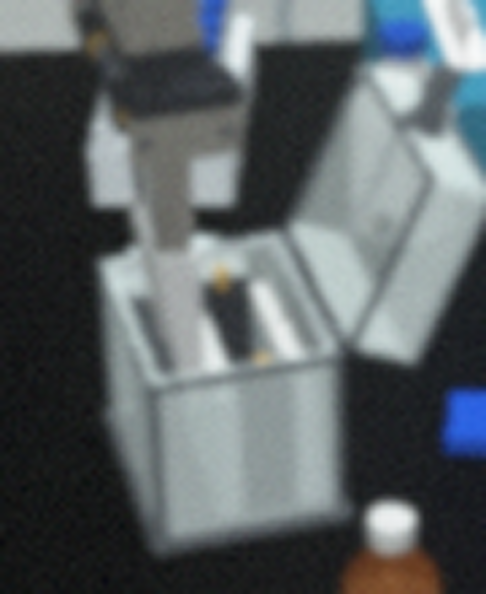

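```bash
python3 -m crank '[[[0.0003,0,-0.003,0,0.04],[0.0006,0.0001,-0.006,0,0.04],[0.001,0.0002,-0.009,0,0.04],[0.0014,0.0003,-0.012,0,0.04],[0.0018,0.0004,-0.015,0,0.04],[0.0021,0.0005,-0.018,0,0.04],[0.0025,0.0006,-0.021,0,0.04],[0.0028,0.0006,-0.024,0,0.04],[0.0028,0.0006,-0.024,0,0.04],[0.0028,0.0006,-0.024,0,0.04]]]' 20
cat > look.py <<'E'
from h import *
import sys
n=sys.argv[1]
s=telemetry.read_state(); im=camera('wrist'); np.save(f'w{n}.npy',np.array([*s['eef_pos'],*s['tool_rot']])); np.save(f'w{n}im.npy',im)
cv2.imwrite(f'pics/w{n}.png',cv2.resize(im[:,:,::-1],(768,576),interpolation=cv2.INTER_CUBIC))
im=camera('side');crop(im,190,90,90,110,5.4,f'pics/s{n}.png')
o=np.array([.4927,.1846,0]);R=Rn.from_euler('z',12.95,degrees=True).as_matrix(); print('TCP tank',(R.T@(s['eef_pos']-o)*1000).round(1), 'F tank',(R.T@s['force']).round(2),s['wrist_torque'].round(2),s['grip_width']*.0919,s['t'])
E
python3 look.py 18
```

```text
t: 22.8
eef_pos: [0.4648, 0.1782, 0.1595]
tool_rot: [-3.139, 0.006, -2.92]
force: [-1.7, -0.9, -2.8]
grip_width: 0.542
TCP tank [-28.6  -0.  159.5] F tank [-1.84 -0.45 -2.77] [-0.09  0.48  0.02] 0.04978443193058747 22.8
```

View pics/w18.png

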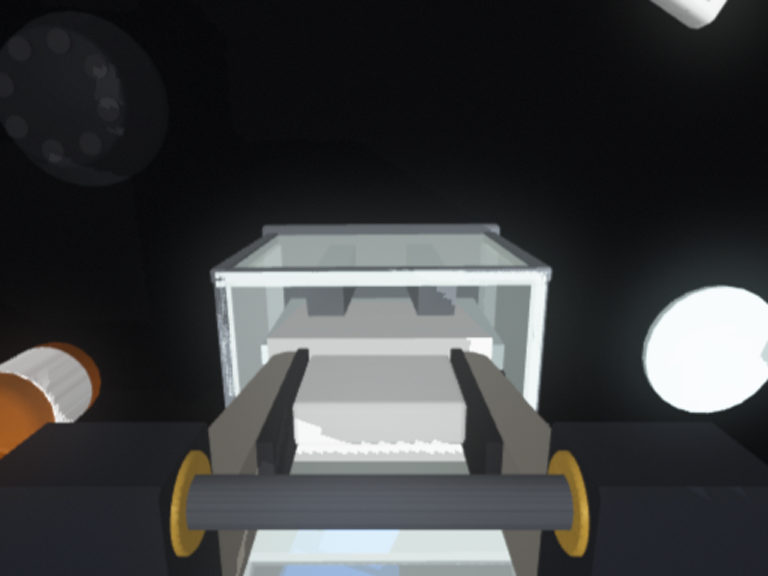

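View pics/s18.png

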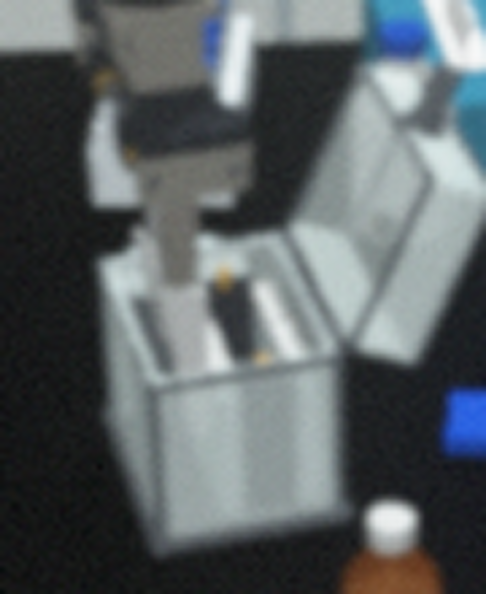

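```bash
python3 -m crank '[[[0.0002,0,-0.003,0,0.04],[0.0005,0.0001,-0.006,0,0.04],[0.0008,0.0002,-0.009,0,0.04],[0.0011,0.0003,-0.012,0,0.04],[0.0014,0.0003,-0.015,0,0.04],[0.0017,0.0004,-0.018,0,0.04],[0.002,0.0005,-0.021,0,0.04],[0.0023,0.0005,-0.024,0,0.04],[0.0023,0.0005,-0.024,0,0.04],[0.0023,0.0005,-0.024,0,0.04]]]' 40
python3 look.py 19
```

```text
t: 24.15
eef_pos: [0.4673, 0.1787, 0.1356]
tool_rot: [-3.139, 0.006, -2.92]
force: [-2.2, -1.2, -2.2]
grip_width: 0.541
TCP tank [-2.610e+01 -1.000e-01  1.356e+02] F tank [-2.42 -0.71 -2.19] [-0.11  0.56  0.  ] 0.04970952430614677 24.15
```

View pics/s19.png

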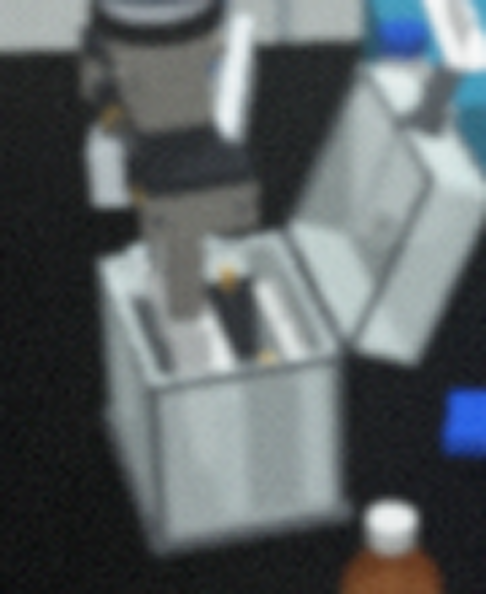

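View pics/w19.png

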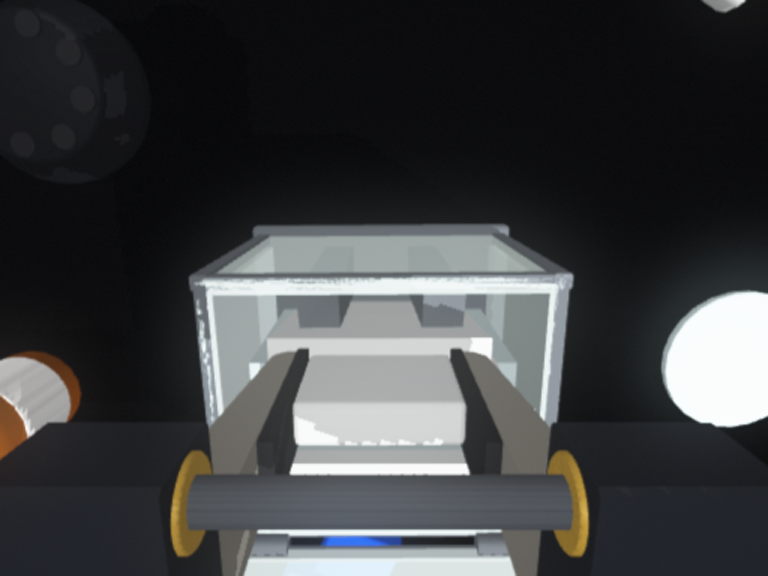

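```bash
python3 -m crank '[[[0.0003,0,-0.002,0,0.04],[0.0005,0.0001,-0.004,0,0.04],[0.0007,0.0002,-0.006,0,0.04],[0.001,0.0002,-0.008,0,0.04],[0.0012,0.0003,-0.01,0,0.04],[0.0014,0.0003,-0.012,0,0.04],[0.0016,0.0004,-0.014,0,0.04],[0.0018,0.0004,-0.016,0,0.04],[0.0018,0.0004,-0.017,0,0.04],[0.0018,0.0004,-0.017,0,0.04]]]' 50
python3 look.py 20
```

```text
t: 25.5
eef_pos: [0.4692, 0.1791, 0.1186]
tool_rot: [-3.139, 0.007, -2.919]
force: [-1.9, -1.4, -0.6]
grip_width: 0.54
TCP tank [-2.410e+01 -1.000e-01  1.186e+02] F tank [-2.19 -0.97 -0.6 ] [-0.22  0.64  0.14] 0.04964286544231038 25.5
```

View pics/w20.png

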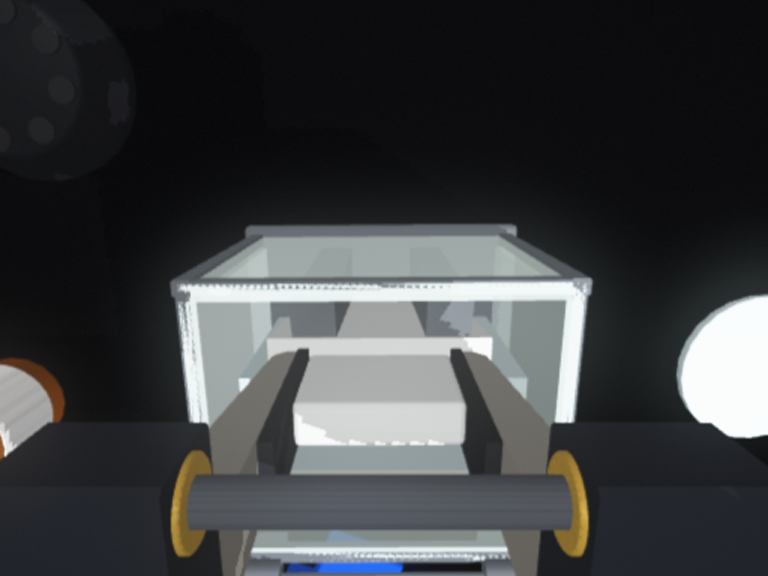

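```bash
python3 -m crank '[[[0.0001,0,-0.0005,0,0.04],[0.0001,0,-0.001,0,0.04],[0.0002,0,-0.0015,0,0.04],[0.0002,0,-0.002,0,0.04],[0.0003,0.0001,-0.0025,0,0.04],[0.0003,0.0001,-0.003,0,0.04],[0.0004,0.0001,-0.0035,0,0.04],[0.0004,0.0001,-0.004,0,0.04],[0.0004,0.0001,-0.004,0,0.04],[0.0004,0.0001,-0.004,0,0.04]]]' 60
python3 look.py 21
```

```text
t: 26.85
eef_pos: [0.4695, 0.1791, 0.1164]
tool_rot: [-3.139, 0.007, -2.919]
force: [-12.3, -4.6, 27.8]
grip_width: 0.541
TCP tank [-23.8  -0.2 116.4] F tank [-13.    -1.73  27.79] [-0.79  2.37  0.39] 0.04969095973580091 26.85
```

```bash
python3 -m crank '[[[0,0,0,0,0.052],[0,0,0,0,0.06],[0,0,0,0,0.066],[0,0,0,0,0.066],[0,0,0.02,0,0.066],[0,0,0.05,0,0.066],[0,0,0.09,0,0.066],[-0.005,-0.001,0.13,0,0.066],[-0.01,-0.002,0.16,0,0.066],[-0.01,-0.002,0.16,0,0.066]]]' 20
python3 look.py 22
```

```text
t: 28.2
eef_pos: [0.4606, 0.1776, 0.2784]
tool_rot: [-3.14, 0.011, -2.919]
force: [-0.2, -0.2, -0.7]
grip_width: 0.719
TCP tank [-32.9   0.3 278.4] F tank [-0.23 -0.11 -0.7 ] [ 0.04 -0.04  0.01] 0.06612170863910277 28.2
```

View pics/w22.png

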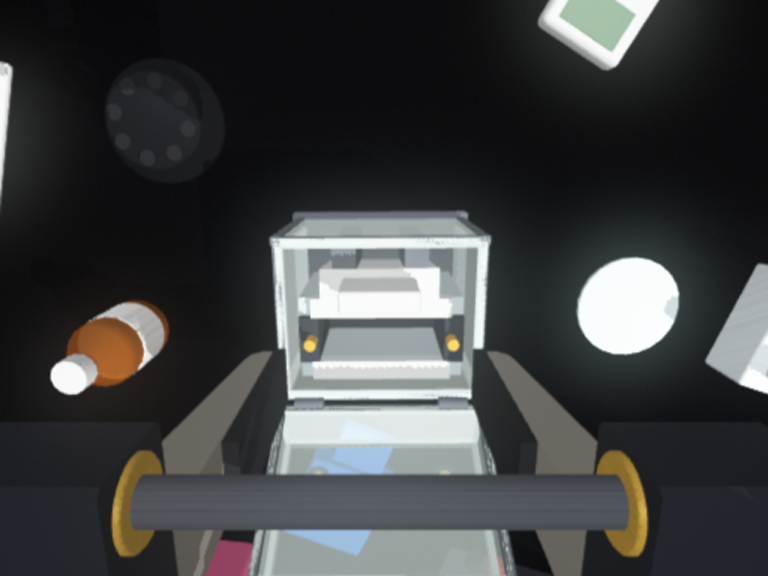

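View pics/s22.png

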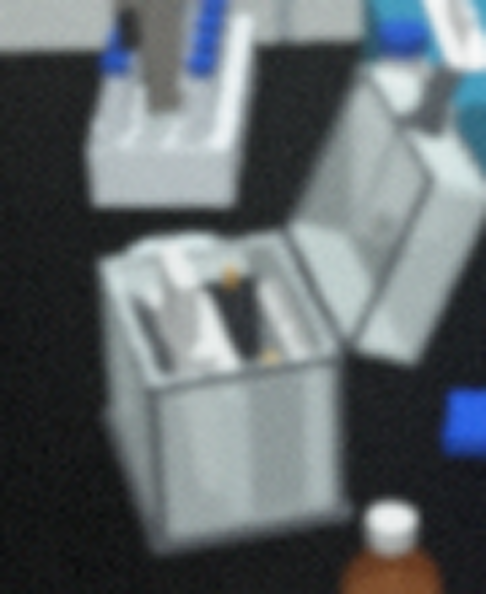

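Run:
```python
from h import *
im=np.load('w22im.npy'); crop(im,178,138,154,136,4.4,'pics/w22c.png')
```

```text
(no output)
```

View pics/w22c.png

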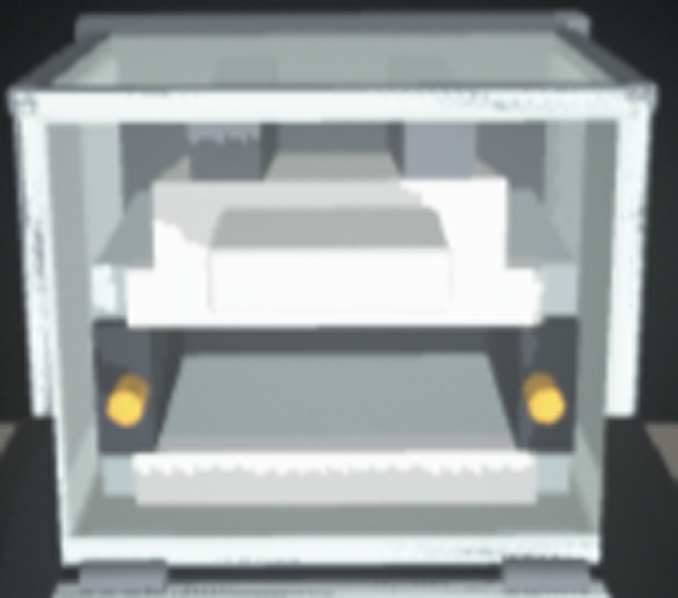

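Run:
```python
from h import *
v=np.load('w22.npy'); W=cam('wrist',{'eef_pos':v[:3],'tool_rot':v[3:]})
def w(x,y): return (178+(x+.5)/4.4-.5,138+(y+.5)/4.4-.5)
pts=[((-56,-69,120),(10,92)),((-56,69,120),(656,90)),((-50,-63,120),(45,121)),((-50,63,120),(617,119)),((50,-63,120),(75,537)),((50,63,120),(595,534)),((-35,-32,114),(190,180)),((-35,-16,114),(262,180)),((-35,16,114),(405,178)),((-35,32,114),(475,178))]
M=np.array([p[0] for p in pts])/1000.; U=np.array([w(*p[1]) for p in pts])
def f(p):
    R=Rn.from_euler('z',p[2]).as_matrix()
    return (proj(W,M@R.T+[p[0],p[1],0])-U).ravel()
r=least_squares(f,[.49,.185,.22],loss='soft_l1'); p=r.x; print(p.round(4),np.degrees(p[2]).round(2)); print(f(p).reshape(-1,2).round(2).tolist())
R=Rn.from_euler('z',p[2]).as_matrix(); o=np.array([p[0],p[1],0])
for nm,uv in [('frontbar back L',(130,325)),('R',(538,325)),('back bar back L',(137,503)),('R',(535,503)),('backbar front L',(137,455)),('R',(535,455)),('mod side R',(577,318)),('mod side L',(92,318)),('dark/back L',(98,453)),('R',(577,450))]:
    print(nm,(R.T@(onplane(W,w(*uv),.1)-o)*1000).round(1))
wp=[((-18.5,-40,100),(153,180)),((-18.5,40,100),(505,180)),((-13,-25,140),(211,248)),((-13,25,140),(450,248)),((1,-25,140),(212,312)),((1,25,140),(448,312)),((-13,-25,100),(225,208)),((-13,25,100),(434,208))]
Mw=np.array([a for a,_ in wp])/1000.; Uw=np.array([w(*b) for _,b in wp])
def fw(q):
    Rw=R@Rn.from_euler('ZYX',q[3:]).as_matrix()
    return (proj(W,Mw@Rw.T+R@q[:3]+o)-Uw).ravel()
r=least_squares(fw,[-.0165,0,.014,0,0,0],loss='soft_l1',x_scale=[.01,.01,.01,.1,.1,.1]);q=r.x
print('wedge in tank',(q[:3]*1000).round(1),np.degrees(q[3:]).round(2)); print(fw(q).reshape(-1,2).round(2).tolist())
```

```text
[0.4926 0.1846 0.228 ] 13.06
[[1.68, 0.24], [-2.06, -0.05], [0.29, -0.22], [0.29, -0.43], [-1.16, -0.23], [0.89, -0.05], [0.32, 0.1], [-0.02, 0.02], [-0.45, 0.31], [-0.32, 0.23]]
frontbar back L [  3.7 -49.4 100. ]
R [  4.1  49.7 100. ]
back bar back L [ 50.5 -49.5 100. ]
R [ 51.   50.4 100. ]
backbar front L [ 37.6 -49.  100. ]
R [ 38.  50. 100.]
mod side R [  2.4  59.1 100. ]
mod side L [  1.8 -58.5 100. ]
dark/back L [ 37.  -58.7 100. ]
R [ 36.7  60.4 100. ]
wedge in tank [-13.9  -1.7   6.3] [-0.41 -0.21 -0.46]
[[0.9, 0.52], [-0.79, 0.55], [-0.26, -0.06], [0.18, -0.06], [-0.19, 0.09], [0.28, 0.08], [-0.67, -0.58], [0.57, -0.56]]
```

```bash
python3 -m crank '[[[0.005,0.0005,-0.02,0,0.03],[0.0103,0.001,-0.04,0,0.01],[0.0103,0.001,-0.06,0,0],[0.0103,0.001,-0.08,0,0],[0.0103,0.001,-0.095,0,0],[0.0103,0.001,-0.107,0,0],[0.0103,0.001,-0.115,0,0],[0.0103,0.001,-0.118,0,0],[0.0103,0.001,-0.118,0,0],[0.0103,0.001,-0.118,0,0]]]' 20
python3 look.py 23
```

```text
t: 29.55
eef_pos: [0.47, 0.1782, 0.1582]
tool_rot: [-3.139, 0.007, -2.919]
force: [0.4, -0.4, 0.0]
grip_width: 0.002
TCP tank [-23.6  -1.2 158.2] F tank [ 0.34 -0.47  0.04] [ 0.04  0.03 -0.04] 0.00018169188138981264 29.55
```

View pics/w23.png

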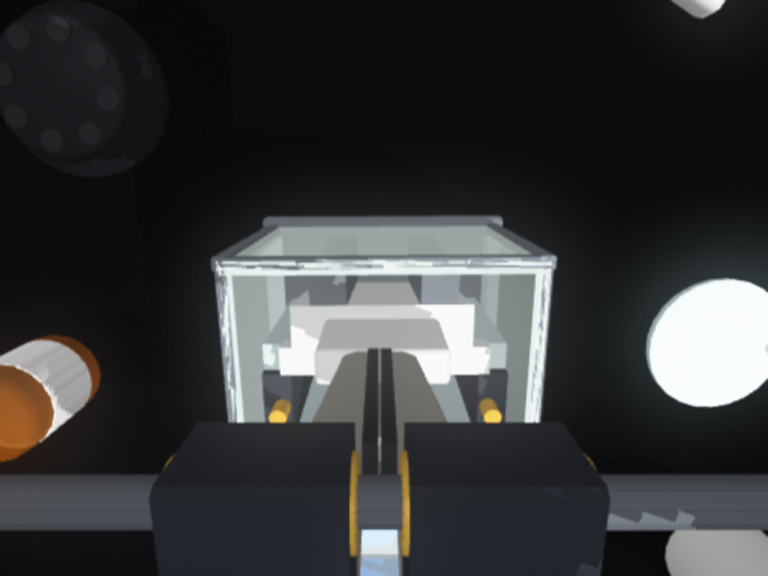

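```bash
python3 -m crank '[[[0.0005,0,-0.001,0,0],[0.0005,0,-0.002,0,0],[0.0005,0,-0.003,0,0],[0.0005,0,-0.004,0,0],[0.0005,0,-0.0045,0,0],[0.0005,0,-0.005,0,0],[0.0005,0,-0.0055,0,0],[0.0005,0,-0.006,0,0],[0.0005,0,-0.006,0,0],[0.0005,0,-0.006,0,0]]]' 20
python3 look.py 24
```

```text
t: 30.9
eef_pos: [0.4705, 0.1782, 0.1542]
tool_rot: [-3.139, 0.008, -2.919]
force: [-7.9, -4.4, 25.3]
grip_width: 0.003
TCP tank [-23.   -1.3 154.2] F tank [-8.7  -2.5  25.31] [-0.53  1.56 -0.05] 0.0002751794143131125 30.9
```

```bash
python3 -m crank '[[[0,0,0.01,0,0],[0,0,0.03,0,0],[-0.005,0,0.06,0,0],[-0.015,-0.002,0.10,0,0],[-0.03,-0.005,0.14,0,0.03],[-0.05,-0.01,0.17,0,0.07],[-0.07,-0.015,0.19,0,0.09],[-0.08,-0.018,0.2,0,0.09],[-0.08,-0.018,0.2,0,0.09],[-0.08,-0.018,0.2,0,0.09]]]' 20
python3 look.py 25
python3 - <<'E'
from h import *
a=camera('scene'); crop(a,150,100,240,180,3.3,'pics/sc25.png')
im=np.load('w25im.npy'); crop(im,165,155,180,130,4.4,'pics/w25c.png')
E
```

```text
t: 32.25
eef_pos: [0.3907, 0.1602, 0.3533]
tool_rot: [-3.139, 0.007, -2.919]
force: [0.7, 0.2, -0.8]
grip_width: 0.635
TCP tank [-104.9   -0.9  353.3] F tank [ 0.76  0.02 -0.83] [-0.    0.03 -0.01] 0.05838236747450718 32.25
```

View pics/w25.png

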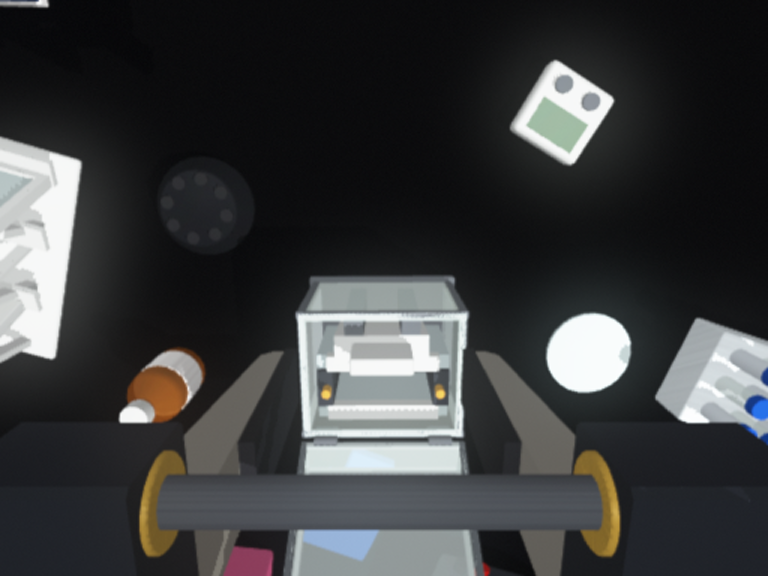

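View pics/sc25.png

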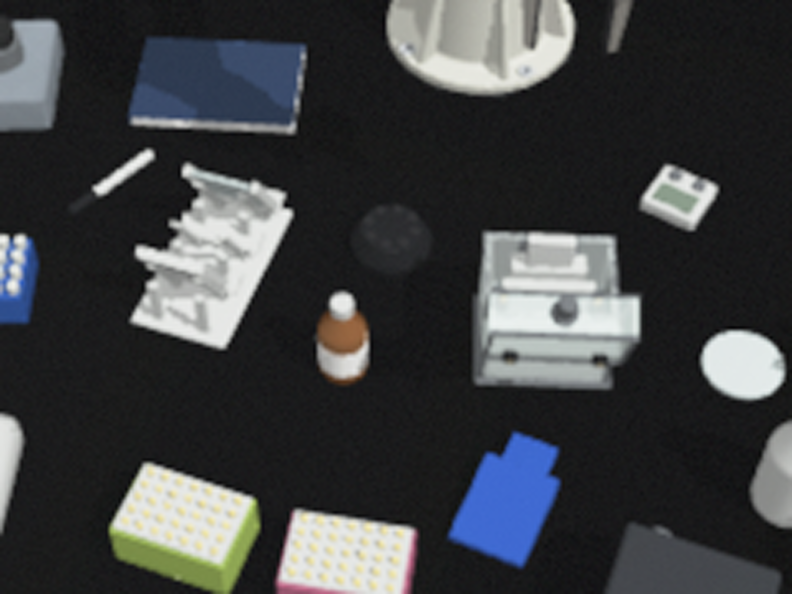

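View pics/w25c.png

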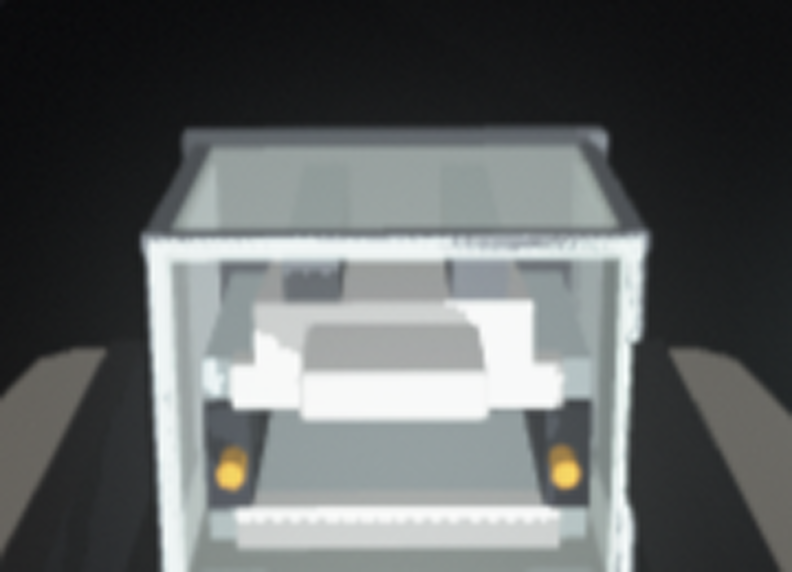

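All in place: the lid is open, the wedge upright and tight in the gap, the dam and cassette are in the rack, and the robot is clear. Handing in.

```bash
python3 -c "
from plant import arm
print(arm.sign_off())"
```

```text
the job is handed in; nothing more can be done
None
```

The lid is open and standing by itself, and the wedge is driven in with the module pressed against the tank's back wall. I handed the job in at about 32 s with the robot clear of everything.

- **Lid:** I swung it over by the knob to about 1.75 rad and let go. It fell back to its stop, and the last pictures still show it open; I had no direct reading of the joint angle.
- **Slip:** My first grasp across the wedge's thickness slipped during the lift. The wedge dropped into the rack's back place, leaning on the dam. I picked it up again by the sides of its grip. In the last scene picture the dam and cassette stand in the rack as before and nothing else looks moved, but I did not measure that.
- **Placing:** I put the thin end in the gap and turned the wedge upright against the ramps. Then I drove it down until it stopped at about 28 N. After letting go I pressed on its top with closed fingers; it took about 25 N with no visible movement.
- **Last checks:**
  - Where the fingers met the top puts the thin end about 14 mm above the tank's underside, the nominal depth.
  - A camera fit taken before that last push gave the wedge under 0.5° off square and 2 mm off the middle. It put the module's back edge at x = 50.5 to 51 mm, at the back wall (50 mm).
- **Disagreed:** The same fit put the wedge's thin end at 6 mm, below the tank's floor at 8 mm. I trusted the contact reading instead.
- **Not checked:** The lasting force of the wedge on the module could not be measured after release.

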